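# Sort capped lens tubes and put the loaded tray before the ionising blower

## Task

Sort the capped lens tubes standing on the bench by how heavy they feel: stand every tube that has a lens in it upright on the black swing tray, and the light, empty ones upright in the blue tote. Once the tray holds all the tubes with lenses, push it flat along the bench round its pivot pin, fork kept home on the pin and tubes left standing, until its wall rests against the stop pin in front of the ionising blower; only then turn the blower's fan-speed knob round to the green dot. Do not disturb the other things on the bench.

Things in the scene. Friction and masses are not known exactly. Their poses are not given: they have to be found in the camera images.
- station: Fixed blower station. Origin: foot of the vertical pivot pin, on the bench. Its level x axis is the heading the tray must take; its y axis points from the pins to the blower, a light grey box 180 mm (along x) by 94 mm by 172 mm high centred at x +120, y +127 mm. The fan grille (at y = +80 mm) faces the tray's place; the fan-speed knob is on top.
- pivot (a point): Middle (20 mm up) of the pivot pin: a fixed upright brass pin 11 mm in diameter and 42 mm high. The tray's fork straddles it. The washer at its foot does not hinder the tray.
- stop (a point): Middle (20 mm up) of the stop pin: another fixed brass pin, 11 mm in diameter and 42 mm high, at x +170, y +51.5 mm of the station frame. The tray's +y wall comes to rest against it.
- tray: Loose black tray (about 350 g) sliding flat on the bench. Origin: at bench height, where the pivot pin's centre is when the fork is home; x runs from the fork along the tray. Its box spans x 22 to 222 mm, y -45 to +45 mm; walls 12 mm high, 3.5 mm thick, floor (grey liner) 4 mm up. It starts with the fork on the pin, 54 to 75 degrees clockwise from above of the station's x axis.
- tray_fork (a point): Closed end of the tray's fork, at x +5.5 mm of the tray: a 6 mm thick lug whose straight slot, 15 mm wide, is open towards the tray's -x from x -22 mm. Home: the pin touches this closed end. The pin has 2 mm of play to each side and holds the fork sideways, but the tray can be drawn off it endways.
- tray_push (a point): Place to push the tray: outside of its -y wall near the free end (tray x +180, y -45 mm, 6 mm up). Pushing here towards the tray's +y swings it anticlockwise round the pin, +y wall leading, on to the stop pin. Loaded, it slides at about 3 to 8 N.
- tote: Fixed shallow blue plastic tote for the empty tubes, 210 mm (its x) by 100 mm (its y), walls 12 mm high and 4 mm thick, floor 4 mm above the bench. Origin: centre of its underside.
- fan_knob (a joint): Angle of the blower's fan-speed knob, rad: grows as it turns clockwise from above, end stops at 0 (off) and 1.8. The black dial plate has four dots, at 0, 0.6, 1.2 and 1.8: white, white, larger GREEN (at 1.2), white. The knob is stiff (0.03 N m) and stays where it is left. It starts between the two first dots.
- fan_knob_grip (a point): Grip point of the knob, on its vertical axis: 197 mm above the bench, 11 mm under the top of a grey upright bar 40 mm long, 13 mm thick, 26 mm tall, standing on a skirt 42 mm across. It turns with the knob: its x axis lies along the bar towards the end with the white pointer line. At value q the pointer is 0.67 rad + q clockwise of the station's x axis.
- tube_a_mid (a point): Centre (half-way up) of a capped lens tube standing upright; z axis along the tube. Black ribbed cylinder 50 mm in diameter, 54 mm tall, with white caps at both ends. All look alike: an empty one weighs about 90 g, one with a lens in it about 300 g (each within 15 percent). None is given when it is absent.
- tube_b_mid (a point): Centre (half-way up) of a capped lens tube standing upright; z axis along the tube. Black ribbed cylinder 50 mm in diameter, 54 mm tall, with white caps at both ends. All look alike: an empty one weighs about 90 g, one with a lens in it about 300 g (each within 15 percent). None is given when it is absent.
- tube_c_mid (a point): Centre (half-way up) of a capped lens tube standing upright; z axis along the tube. Black ribbed cylinder 50 mm in diameter, 54 mm tall, with white caps at both ends. All look alike: an empty one weighs about 90 g, one with a lens in it about 300 g (each within 15 percent). None is given when it is absent.
- tube_d_mid (a point): Centre (half-way up) of a capped lens tube standing upright; z axis along the tube. Black ribbed cylinder 50 mm in diameter, 54 mm tall, with white caps at both ends. All look alike: an empty one weighs about 90 g, one with a lens in it about 300 g (each within 15 percent). None is given when it is absent.
- tube_e_mid (a point): Centre (half-way up) of a capped lens tube standing upright; z axis along the tube. Black ribbed cylinder 50 mm in diameter, 54 mm tall, with white caps at both ends. All look alike: an empty one weighs about 90 g, one with a lens in it about 300 g (each within 15 percent). None is given when it is absent.
- tube_f_mid (a point): Centre (half-way up) of a capped lens tube standing upright; z axis along the tube. Black ribbed cylinder 50 mm in diameter, 54 mm tall, with white caps at both ends. All look alike: an empty one weighs about 90 g, one with a lens in it about 300 g (each within 15 percent). None is given when it is absent.
- tube_g_mid (a point): Centre (half-way up) of a capped lens tube standing upright; z axis along the tube. Black ribbed cylinder 50 mm in diameter, 54 mm tall, with white caps at both ends. All look alike: an empty one weighs about 90 g, one with a lens in it about 300 g (each within 15 percent). None is given when it is absent.
- camera_cube: Bystander, leave alone: blue camera cube 50 mm wide, 50 mm tall, with a black lens 22 mm long on its -x side. Origin: centre of its underside.
- mirror_mount: Bystander, leave alone: mirror mount 46 mm wide and 111 mm tall on a steel post. Origin: centre of its foot.
- ball_driver: Bystander, leave alone: orange-handled ball driver, 170 mm long, lying on the bench along its x axis. Origin: centre of its underside.
- tape_roll: Bystander, leave alone: yellow roll of tape 68 mm across, 19 mm high. Origin: centre of its underside.
Not all that is in view belongs to the job. Leave any pink look-alike of the tote alone. What is shaped like the part that bears tube_e_mid but pink is not meant.

How it is judged:
By the outcome, as a careful person would: the job done as asked, in the order asked, and still so for the second after the job is handed in, with the robot touching nothing.
Of tube_b, tube_c, tube_e, tube_g only 2 to 3 are there at a start; the rules pass over those that are not, and their reading is None.
Of tube_a, tube_d, tube_f only 2 to 3 are there at a start; the rules pass over those that are not, and their reading is None.
At some moment in a run one of tube_a, tube_b, tube_c, tube_d, tube_e, tube_f, tube_g may be knocked a few centimetres aside while the robot is not near it.
It also fails if it takes over 210 s, if anything falls off the work surface, if the arm or the gripper's body presses on something with over 40 N, if the wrist force passes 120 N, or if a joint passes its speed limit or range.

## Robot

A 7-joint arm with a two-finger parallel gripper is mounted at the origin on the work surface. World frame = base frame: x ahead of the robot, y to its left, z up, the work surface at z = 0. Lengths are in m, angles in rad, forces in N, time in s.
With the tool pointing down it reaches from about 0.425 to 0.8 m from the base axis. Payload 8.3 kg.
Tool frame: the origin (TCP) lies on the centre line of the jaws, within the pads' length; the fingertips stand 25 mm ahead of it and the grasp point (between the pads) lies 6 mm ahead of it (nose_length is the distance from the TCP to the fingertips, in m); z points along the fingers, y is the line along which they close (so a half turn about z gives the same grasp; the last joint's range is limited). The gripper opens to 85 mm and grips with 20 to 120 N. Pads are 22 mm wide; open, the fingers measure 114 mm over their backs; the gripper's body (76 mm by 85 mm) begins 54 mm behind the grasp point. The pads swing forward as they close: fully open they stand 13 mm farther back than shut.
Start: joints at [1.277, 0.383, 0.016, 1.37, -0.006, 1.388, -0.046], TCP at [0.143, -0.608, 0.256] pointing down, gripper open.
Joint ranges: [-2.95, 2.95], [-0.25, 2.06], [-1.52, 1.56], [0.18, 2.33], [-1.44, 4.58], [0.02, 2.06], [-3.01, 3.01]. Speed limits (rad/s): [2.39, 2.39, 3.01, 3.01, 3.14, 3.14, 3.14].

## Interface

Orientations are given as a unit quaternion [x, y, z, w].
In Python, from station import * gives the robot as it stands.
- The arm moves only by the tool play_rows, never from a script. Its argument "steps" is a list of rows, each a list of 3 entries, a list of its own where there are three numbers: the closure, from 0 (fully open) to 1 (shut), then the shift along the tool's x, y, z in mm, then the turn about the tool's z in rad. A call has 1 to 10 rows; each row shifts and turns the commanded pose from where the row before left it, along the tool's axes as they then stand; what a row does not reach is not made up. A row lasts 1/10 s, in which the tool goes at most 50 mm and 8.59 degrees, less where a joint would pass 70% of its speed; a pose out of reach is approached as far as the arm can. A call with a gripper value outside its range is refused whole. The fingers move at their own pace and stop on an object; "squeeze" is the grip in N (left out, the last holds). Time passes only in rows, so rows that do not move let the fingers close. It gives the time, the measured TCP pose, the force, the opening and the grip force at its end, in the units of the state.
- read_state(): the state, without advancing time (a new reading comes with each control period).
- snapshot(name): name is "scene" or "top" or "wrist"; returns a dict with "img" (384x512x3 uint8, red, green, blue), "K" (3x3 intrinsics, pixels), "view" (4x4, takes a point from world to camera coordinates); the wrist camera has in their place "hand_eye" (4x4, takes a point from camera to tool coordinates, whose origin is the TCP and whose axes are the flange's). Camera axes: x right, y down, z forward; pixel columns grow to the right and rows downward; lengths in m; the calibration is good to about 2 mm. A picture is of the moment at which its call begins: read the wrist's pose just before it. There is no depth.
- close_job(): hands the job in; it is judged then, once.
Trained networks look in a picture, given as the dict that the camera call returned (one of the last four; its "shot" number tells which), for a name from the list of things; names that differ only in an ending like _2 or _b are one class to them, and where a whole thing is asked for, a point or a joint stands for the part that bears it (a point fixed in the world has none). Each returns a list of dicts, best first, with "p" (0 to 1); they miss things now and then, are a little off and sometimes report something else, mostly with a low value. They report only what shows in the picture. A call takes as long as a camera call. They do not tell look-alikes from the thing itself.
- outline_of(picture, name): "pixels" (384x512 bool, what is visible of it) and "pixel" ([column, row] in pixels, amid what is visible of it).
- landmark_of(picture, name): "pixel" ([column, row] in pixels: a listed point, or the origin of a listed thing).
The state is a dict: "t": time; "joint_pos": joint angles; "dq": joint speeds; "joint_torque": joint torques, N m; "ee_pos": TCP position; "orientation": TCP orientation; "force": force on the tool from outside, world axes, zero at the start; "wrist_torque": the same for the moment, N m; "grip_width": finger opening in m; "gripper_force": force on a finger pad.
Only numpy, scipy, OpenCV 4.12 (cv2) and the standard library are available. Lean on these libraries where they do the work, as an engineer would, in place of code of your own. Each camera call takes 0.05 s, during which the arm holds its last target. There are 200 camera calls.

## Working session

There is one attempt and no reset: what is moved stays moved. The work goes in short steps, Python scripts to look and compute and a tool call to move; the robot and the scene stay as the last step left them, time stands still between calls to the robot, and variables do not carry over. Pictures are saved under pics/ and viewed, at most 14 in all, crops included, and the job is handed in when it is done.

Besides the shell and the picture viewer there is one more tool, called after "Request:" as name(argument=value, ...) on one line, values as JSON. play_rows: Moves the arm, as the interface text tells. Its arguments: {"type":"object","properties":{"steps":{"type":"array"},"squeeze":{"type":"number"}},"required":["steps"]}

```bash
mkdir -p pics; ls
cat > h.py <<'E'
from station import *
import numpy as np, cv2
from scipy.spatial.transform import Rotation as R
def save(p,n): cv2.imwrite('pics/'+n,p['img'][:,:,::-1])
def ray(p,px,z,st=None):
    K=p['K']; d=np.linalg.inv(K)@np.array([px[0],px[1],1.])
    if 'view' in p: T=np.linalg.inv(p['view'])
    else:
        W=np.eye(4);W[:3,:3]=R.from_quat(st['orientation']).as_matrix();W[:3,3]=st['ee_pos'];T=W@p['hand_eye']
    o=T[:3,3];d=T[:3,:3]@d
    return o+d*(z-o[2])/d[2]
def proj(p,X,st=None):
    if 'view' in p: V=p['view']
    else:
        W=np.eye(4);W[:3,:3]=R.from_quat(st['orientation']).as_matrix();W[:3,3]=st['ee_pos'];V=np.linalg.inv(W@p['hand_eye'])
    c=p['K']@(V@np.r_[X,1])[:3]; return c[:2]/c[2]
E
python3 - <<'E'
from h import *
s=read_state();print(s)
np.set_printoptions(precision=3,suppress=True)
for n in ['scene','top']:
    p=snapshot(n);save(p,n+'0.png')
    T=np.linalg.inv(p['view']);print(n,T[:3,3])
    for nm,z in [('tube_a_mid',.027),('station',0),('pivot',.02),('stop',.02),('tray',0),('tray_fork',.003),('tray_push',.006),('tote',0),('fan_knob_grip',.197),('camera_cube',0),('mirror_mount',0),('ball_driver',0),('tape_roll',0)]:
        for d in landmark_of(p,nm):
            if d['p']>.15: print(nm,round(d['p'],2),np.round(d['pixel']),ray(p,d['pixel'],z)[:2])
E
```

```text
pics
{'t': 0.0, 'joint_pos': array([ 1.27707556,  0.38422156,  0.01635423,  1.37115373, -0.00629861,
        1.38821781, -0.04645911]), 'dq': array([-1.17454175e-03,  5.64650509e-04,  9.92495683e-05,  1.71278880e-03,
        1.05090257e-03,  8.76946258e-04,  8.89557775e-05]), 'joint_torque': array([-2.03907912e-04, -6.27595639e+01,  8.44229199e-01, -3.71821225e+01,
        1.64757326e-02,  1.44627146e-02, -1.75088445e-06]), 'ee_pos': array([ 0.1429262 , -0.60796572,  0.25528921]), 'orientation': array([ 9.93340042e-01,  1.15215490e-01, -1.26768954e-04, -9.67451370e-04]), 'force': array([-0.22254702,  0.277107  , -0.17754048]), 'wrist_torque': array([ 0.04088808, -0.02191791, -0.01608262]), 'gripper_force': 0.0, 'grip_width': 0.0856420295316524}
scene [1.475 0.492 0.941]
tube_a_mid 0.56 [253. 190.] [ 0.452 -0.145]
station 0.98 [360. 243.] [0.465 0.292]
pivot 0.79 [360. 239.] [0.468 0.289]
stop 0.64 [354. 276.] [0.632 0.332]
tray 0.87 [360. 248.] [0.488 0.3  ]
tray 0.16 [248. 230.] [ 0.622 -0.057]
tray_fork 0.86 [357. 244.] [0.481 0.285]
tray_push 0.79 [308. 231.] [0.518 0.12 ]
tote 0.
[... 295 characters left out ...]
 0.36  -0.079  1.286]
tube_a_mid 0.63 [281. 222.] [ 0.464 -0.154]
station 0.66 [151. 220.] [0.461 0.283]
pivot 0.95 [145. 220.] [0.46  0.297]
pivot 0.6 [142. 164.] [0.648 0.32 ]
pivot 0.47 [151. 217.] [0.469 0.277]
stop 0.91 [143. 165.] [0.645 0.318]
stop 0.45 [278. 193.] [ 0.559 -0.144]
tray 0.98 [149. 217.] [0.47 0.29]
tray_fork 0.77 [154. 212.] [0.486 0.275]
tray_push 0.92 [203. 205.] [0.515 0.108]
tote 0.86 [347. 203.] [ 0.535 -0.375]
tote 0.69 [398. 266.] [ 0.331 -0.541]
fan_knob_grip 0.71 [ 92. 179.] [0.56  0.408]
camera_cube 0.77 [282. 138.] [ 0.756 -0.154]
mirror_mount 0.73 [236. 140.] [0.745 0.005]
ball_driver 0.72 [304. 263.] [ 0.332 -0.232]
tape_roll 0.69 [200. 132.] [0.771 0.133]
```

Run:
```python
import cv2
a=cv2.imread('pics/top0.png');cv2.imwrite('pics/top0b.png',cv2.resize(a,(800,600),interpolation=cv2.INTER_CUBIC))
```

```text
(no output)
```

View pics/top0b.png

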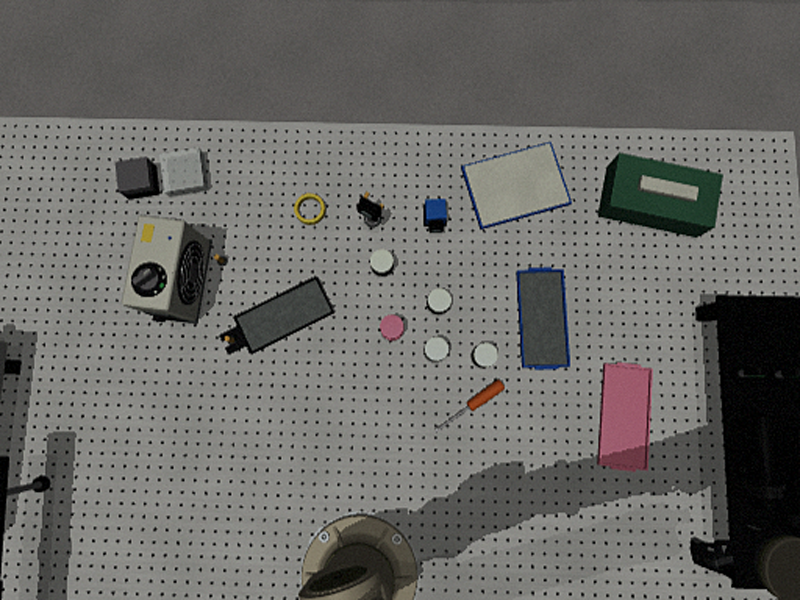

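View pics/scene0.png

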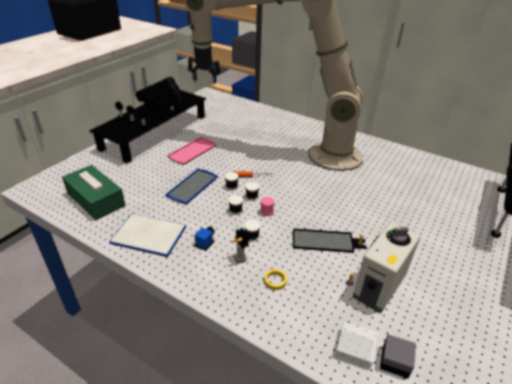

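Top view (800×600 coordinates): four white-capped tubes at (382,262), (439,300), (436,348) and (485,354). The pink tube at (392,327) and pink tote at (625,415) are look-alikes. The blue tote is at (543,318). The white tray with a blue rim at (516,185) has the wrong size and colour, so it isn't the tote.

```bash
cat >> h.py <<'E'
def tubes(p,st=None,minA=80,maxA=400):
    im=p['img'].astype(int); m=((im.min(2)>im.min(2).mean()*0+150)&(im.max(2)-im.min(2)<40)).astype(np.uint8)
    n,l,s,c=cv2.connectedComponentsWithStats(m)
    return [(c[i],s[i,4]) for i in range(1,n) if minA<s[i,4]<maxA]
E
python3 - <<'E'
from h import *
np.set_printoptions(precision=3,suppress=True)
p=snapshot('top')
for d in outline_of(p,'tube_a_mid'):
    m=d['pixels'];ys,xs=np.where(m)
    print(round(d['p'],2),np.round(d['pixel']),m.sum(),p['img'][m].mean(0),ray(p,d['pixel'],.05)[:2])
for c,a in tubes(p): print(c,a,ray(p,c,.054)[:2])
st=read_state();w=snapshot('wrist');print(w['hand_eye'])
# tray/tote rects
for nm,z in [('tray',.008),('tote',.008)]:
  for d in outline_of(p,nm):
    if d['p']<.3: continue
    c=max(cv2.findContours(d['pixels'].astype(np.uint8),0,2)[0],key=cv2.contourArea)
    b=cv2.boxPoints(cv2.minAreaRect(c));print(nm,d['p'],[ray(p,q,z)[:2] for q in b])
E
```

```text
0.47 [281. 224.] 243 [142.346 146.753 140.078] [ 0.452 -0.153]
[243.804 166.373] 153 [ 0.64  -0.027]
[280.762 191.588] 160 [ 0.559 -0.15 ]
[279.072 222.671] 167 [ 0.458 -0.146]
[310.521 226.675] 163 [ 0.447 -0.246]
[[-0.    -0.951 -0.31   0.081]
 [ 1.     0.    -0.001  0.   ]
 [ 0.001 -0.31   0.951 -0.118]
 [ 0.     0.     0.     1.   ]]
tray 0.89 [array([0.504, 0.332]), array([0.619, 0.114]), array([0.533, 0.069]), array([0.421, 0.286])]
tote 0.98 [array([ 0.641, -0.317]), array([ 0.65 , -0.422]), array([ 0.43 , -0.432]), array([ 0.421, -0.329])]
tote 0.78 [array([ 0.22 , -0.482]), array([ 0.442, -0.495]), array([ 0.441, -0.607]), array([ 0.219, -0.591])]
```

Request:
play_rows(steps=[[0, [38, -28.3, 0], 0], [0, [38, -28.3, 0], 0], [0, [38, -28.3, 0], 0], [0, [38, -28.3, 0], 0], [0, [38, -28.3, 0], 0], [0, [38, -28.3, 0], 0], [0, [38, -28.3, 0], 0], [0, [38, -28.3, 0], 0], [0, [38, -28.3, 0], 0], [0, [38, -28.3, 0], 0]], squeeze=30)

```text
t: 2.65
ee_pos: [0.4491, -0.2444, 0.2567]
orientation: [0.993, 0.115, 0.0, 0.0]
force: [0.9, -0.0, 0.1]
grip_width: 0.0857
gripper_force: 0.0
```

```bash
cat >> h.py <<'E'
def yaw(s):
    m=R.from_quat(s['orientation']).as_matrix(); return np.arctan2(m[1,0],m[0,0])
def go(x,y,z=None):
    "tool-frame shift in mm from here to world x,y,z"
    s=read_state();m=R.from_quat(s['orientation']).as_matrix()
    t=np.array([x,y,s['ee_pos'][2] if z is None else z]); return np.round(m.T@(t-s['ee_pos'])*1000,1)
def look(name):
    s=read_state();p=snapshot('wrist');save(p,name)
    print('t',round(s['t'],2),'tcp',np.round(s['ee_pos'],4),'yaw',round(yaw(s),3),'j',np.round(s['joint_pos'],2),'F',np.round(s['force'],2))
    for c,a in tubes(p,None,400,30000):print('tube?',np.round(c),a,np.round(ray(p,c,.054,s)[:2],4))
    return s,p
E
python3 - <<'E'
from h import *
s,p=look('w1.png')
E
```

```text
t 2.65 tcp [ 0.4491 -0.2444  0.2567] yaw 0.231 j [ 0.72  0.15 -0.32  1.67  0.05  1.33 -0.95] F [ 0.94 -0.04  0.07]
tube? [502. 305.] 684 [ 0.3558 -0.5628]
```

View pics/w1.png

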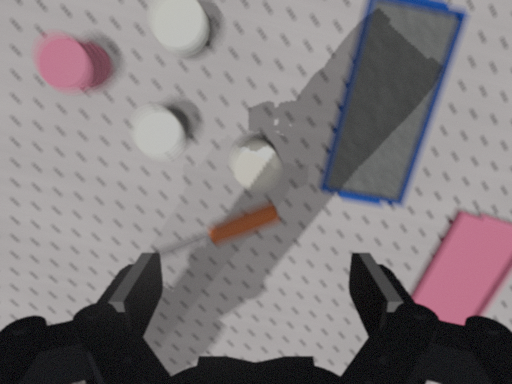

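Wrist view: tubes at (180,25), (160,131) and (256,163), the last under the tool. The pink look-alike is at (66,62), the blue tote at (395,100) and the pink tote at the far right (470,265). My first target is the white-capped black tube at (256,163).

```bash
cat >> h.py <<'E'
def find(p,s=None,nm='tube_a_mid',z=.027,mp=.1):
    for d in landmark_of(p,nm):
        if d['p']>mp: print(nm,'lm',round(d['p'],2),np.round(d['pixel']),np.round(ray(p,d['pixel'],z,s)[:2],4))
E
python3 - <<'E'
from h import *
s=read_state();p=snapshot('wrist')
find(p,s);find(p,s,'tote',0)
for px in [(180,23),(158,131),(256,164)]: print(px,ray(p,px,.054,s))
print(go(.447,-.246,.04))
E
```

```text
tube_a_mid lm 0.74 [176. 142.] [ 0.4573 -0.1473]
tote lm 0.86 [394. 120.] [ 0.5352 -0.3768]
tote lm 0.64 [457. 299.] [ 0.3326 -0.5462]
tote lm 0.48 [266. 170.] [ 0.444  -0.2507]
(180, 23) [ 0.56845308 -0.13854908  0.054     ]
(158, 131) [ 0.46933918 -0.13379704  0.054     ]
(256, 164) [ 0.46024768 -0.23476747  0.054     ]
[ -2.1   0.7 216.4]
```

```bash
python3 - <<'E'
from h import *
s=read_state();p=snapshot('wrist')
print(p['K'])
g=p['img'].astype(int)
for (x,y) in [(180,23),(158,131),(256,164)]:
    a=g[max(0,y-45):y+45,x-45:x+45]; m=((a.min(2)>165)).astype(np.uint8)
    n,l,st,c=cv2.connectedComponentsWithStats(m); 
    for i in range(1,n):
        if st[i,4]>100: q=c[i]+[x-45,max(0,y-45)];print((x,y),st[i],q,ray(p,q,.054,s)[:2])
for X in [(.447,-.246,.054),(.458,-.146,.054),(.559,-.15,.054)]: print(X,proj(p,X,s))
E
python3 - <<'E'
import cv2
a=cv2.imread('pics/w1.png')[80:220,120:320];cv2.imwrite('pics/w1c.png',cv2.resize(a,None,fx=4,fy=4,interpolation=2))
E
```

```text
[[325.32682658   0.         255.2688442 ]
 [  0.         325.32682658 191.35309896]
 [  0.           0.           1.        ]]
(180, 23) [   0    0   75   68 4243] [169.48668395  31.30214471] [ 0.55402867 -0.14097239]
(158, 131) [   0    0   90   90 6057] [149.86544494 132.16014529] [ 0.46103502 -0.13592709]
(256, 164) [  0   0  45  25 480] [232.99166667 130.43958333] [ 0.48151204 -0.21455909]
(256, 164) [  24   28   41   43 1005] [251.6119403 165.4318408] [ 0.45167885 -0.24020958]
(0.447, -0.246, 0.054) [256.11757288 171.10421749]
(0.458, -0.146, 0.054) [159.6664502  137.58685289]
(0.559, -0.15, 0.054) [180.40755502  27.89691016]
```

View pics/w1c.png

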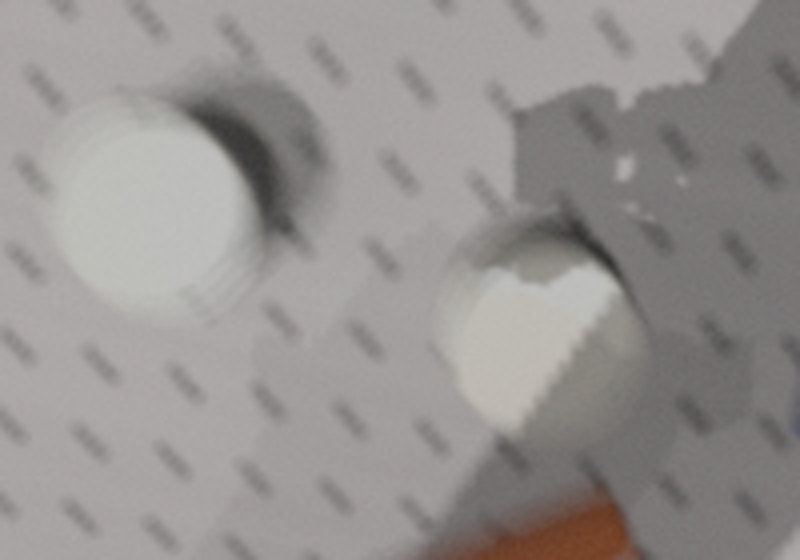

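Request:
play_rows(steps=[[0, [0, 0, 0], 0], [0, [0, 0, 0], 0]])

```text
t: 3.1
ee_pos: [0.4474, -0.2473, 0.2563]
orientation: [0.994, 0.114, -0.0, 0.0]
force: [0.7, -0.5, 0.4]
grip_width: 0.0855
gripper_force: 0.0
```

Run:
```python
from h import *
s,p=look('w2.png'); find(p,s); find(p,s,'tote',0)
g=cv2.GaussianBlur(cv2.cvtColor(p['img'],cv2.COLOR_RGB2GRAY),(3,3),1)
c=cv2.HoughCircles(g,cv2.HOUGH_GRADIENT,1,30,param1=80,param2=18,minRadius=20,maxRadius=34)
for q in c[0]: print(q,ray(p,q[:2],.054,s)[:2])
print(go(.447,-.246,.04))
```

```text
t 3.1 tcp [ 0.4474 -0.2473  0.2563] yaw 0.228 j [ 0.72  0.15 -0.31  1.67  0.05  1.33 -0.94] F [ 0.72 -0.46  0.37]
tube? [175. 267.] 559 [ 0.3167 -0.1848]
tube? [503. 306.] 698 [ 0.353  -0.5655]
tube_a_mid lm 0.81 [164. 132.] [ 0.458  -0.1457]
tote lm 0.91 [454. 289.] [ 0.3337 -0.5468]
tote lm 0.87 [387. 108.] [ 0.5358 -0.3774]
[157.5 133.5  24.3] [ 0.46049503 -0.14603193]
[253.5 163.5  27.5] [ 0.45249074 -0.24419566]
[180.5  21.5  30. ] [ 0.56302827 -0.15253361]
[64.5 68.5 25.4] [ 0.50035053 -0.05451618]
[ -0.6  -0.9 216.3]
```

Request:
play_rows(steps=[[0, [2.4, -1.5, 36], 0], [0, [0, 0, 40], 0], [0, [0, 0, 40], 0], [0, [0, 0, 40], 0], [0, [0, 0, 40], 0], [0, [0, 0, 20], 0], [1, [0, 0, 0], 0], [1, [0, 0, 0], 0], [1, [0, 0, 0], 0], [1, [0, 0, 0], 0]], squeeze=30)

```text
t: 4.25
ee_pos: [0.4514, -0.2449, 0.0422]
orientation: [0.993, 0.115, 0.001, 0.001]
force: [0.6, -1.2, 2.8]
grip_width: 0.0493
gripper_force: 31.9
```

Request:
play_rows(steps=[[1, [0, 0, 0], 0], [1, [0, 0, -10], 0], [1, [0, 0, -40], 0], [1, [0, 0, -40], 0], [1, [0, 0, -20], 0], [1, [0, 0, 0], 0], [1, [0, 0, 0], 0], [1, [0, 0, 0], 0]])

```text
t: 5.05
ee_pos: [0.449, -0.2434, 0.1487]
orientation: [0.993, 0.115, -0.001, -0.001]
force: [-0.2, 0.5, -3.2]
grip_width: 0.0492
gripper_force: 32.8
```

Run:
```python
from h import *
s=read_state();print(s)
```

```text
{'t': 5.05, 'joint_pos': array([ 0.71060738,  0.24321937, -0.31746279,  1.81338335,  0.08393063,
        1.101283  , -0.9762852 ]), 'dq': array([ 4.46255026e-04,  1.05810660e-02, -7.41131256e-05, -1.16375123e-04,
       -1.80705606e-03,  1.26539813e-03, -5.10434727e-04]), 'joint_torque': array([-2.12998461e-02, -5.13193238e+01, -2.58186959e+00, -3.55545008e+01,
        1.04053208e-02, -9.02107240e-04,  1.82348467e-03]), 'ee_pos': array([ 0.44901324, -0.24336051,  0.14865103]), 'orientation': array([ 9.93342058e-01,  1.15191305e-01, -1.26439068e-03, -9.59157216e-04]), 'force': array([-0.19683723,  0.50118475, -3.23702503]), 'wrist_torque': array([ 0.03877038, -0.02138876, -0.02667648]), 'gripper_force': 32.813462018966675, 'grip_width': 0.04920649558035026}
```

Request:
play_rows(steps=[[1, [6, -20, -7], 0], [1, [12, -41, -7], 0], [1, [12, -41, -7], 0], [1, [12, -41, -7], 0], [1, [12, -41, -7], 0], [1, [12, -41, -7], 0], [1, [12, -41, -7], 0], [1, [12, -41, -7], 0], [1, [6, -20, 0], 0], [1, [0, 0, 0], -0.1]])

```text
t: 6.05
ee_pos: [0.4676, 0.1008, 0.2052]
orientation: [0.986, 0.168, -0.001, -0.001]
force: [-0.9, -0.8, -3.4]
grip_width: 0.0491
gripper_force: 32.8
```

Request:
play_rows(steps=[[1, [0, 0, 0], -0.15], [1, [0, 0, 0], -0.15], [1, [0, 0, 0], -0.15], [1, [0, 0, 0], 0], [1, [0, 0, 0], 0], [1, [0, 0, 0], 0]])

```text
t: 6.65
ee_pos: [0.4685, 0.0963, 0.2058]
orientation: [0.925, 0.379, -0.0, -0.0]
force: [-0.7, -0.3, -2.9]
grip_width: 0.049
gripper_force: 32.7
```

Run:
```python
from h import *
s,p=look('w3.png'); 
for n,z in [('tray',0),('tray_fork',.003),('tray_push',.006),('pivot',.02),('stop',.02),('station',0)]: find(p,s,n,z)
```

```text
t 6.65 tcp [0.4685 0.0963 0.2058] yaw 0.777 j [ 0.33  0.15 -0.65  1.81  0.1   1.22 -1.14] F [-0.69 -0.29 -2.89]
tube? [416.  53.] 19702 [0.629  0.0812]
tube? [471. 245.] 13780 [ 0.5653 -0.0872]
tube? [219. 346.] 1097 [ 0.3174 -0.0004]
tube? [379. 373.] 509 [ 0.4111 -0.1451]
tube? [132. 373.] 490 [0.2266 0.0413]
tray lm 0.84 [104.  15.] [0.4739 0.2897]
tray_fork lm 0.91 [110.  18.] [0.476  0.2834]
tray_push lm 0.88 [281. 127.] [0.516  0.1077]
pivot lm 0.57 [86. 13.] [0.4684 0.2927]
stop lm 0.21 [485. 277.] [ 0.5596 -0.1598]
station lm 0.91 [102.  13.] [0.4742 0.2918]
```

View pics/w3.png

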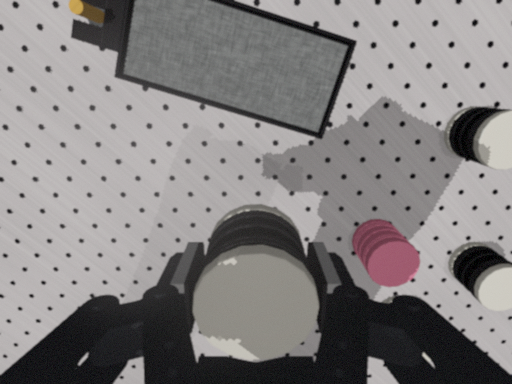

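Wrist view: the held tube is at (256,280). The tray's box corners are at (355,40), (322,137) and (118,76), and its fork is on the brass pin at (85,10). The pink tube is at (385,250).

```bash
cat >> h.py <<'E'
def fitpose(L,W):
    "2D rigid fit world=R L+t"
    L=np.array(L,float);W=np.array(W)[:,:2];a=L-L.mean(0);b=W-W.mean(0)
    th=np.arctan2((a[:,0]*b[:,1]-a[:,1]*b[:,0]).sum(),(a*b).sum());c,s=np.cos(th),np.sin(th)
    M=np.array([[c,-s],[s,c]]);t=W.mean(0)-M@L.mean(0);return th,t,M,(L@M.T+t-W)
E
python3 - <<'E'
from h import *
s=read_state();p=snapshot('wrist')
W=[ray(p,q,.012,s) for q in [(355,40),(322,137),(118,76)]]
th,t,M,r=fitpose([[.222,.045],[.222,-.045],[.022,-.045]],W);print(th,t,r)
for x in (.078,.165): 
    P=M@[x,0]+t; print(x,P,go(*P))
E
```

```text
-1.0732554782295582 [0.47145037 0.28959376] [[ 2.34406403e-03 -1.12314291e-03]
 [-9.34234784e-06 -1.19021326e-03]
 [-2.33472169e-03  2.31335617e-03]]
0.078 [0.50867712 0.22105057] [116.1 -60.6   0. ]
0.165 [0.55019926 0.14459855] [91.8 23.   0. ]
```

Request:
play_rows(steps=[[1, [0, 0, 0], -0.14], [1, [0, 0, 0], -0.14], [1, [0, 0, 0], -0.14], [1, [0, 0, 0], -0.14], [1, [0, 0, 0], -0.14], [1, [0, 0, 0], -0.14], [1, [0, 0, 0], -0.14], [1, [0, 0, 0], -0.14], [1, [0, 0, 0], -0.14], [1, [0, 0, 0], 0]])

```text
t: 8.05
ee_pos: [0.4688, 0.0963, 0.2064]
orientation: [0.522, 0.853, 0.0, 0.0]
force: [-0.1, -0.3, -3.5]
grip_width: 0.0495
gripper_force: 32.7
```

Run:
```python
from h import *
s,p=look('w4.png'); print(go(.5087,.2211))
```

```text
t 8.05 tcp [0.4688 0.0963 0.2064] yaw 2.043 j [ 0.44  0.17 -0.77  1.8   0.12  1.22  0.1 ] F [-0.14 -0.3  -3.51]
tube? [248. 268.] 1834 [0.5024 0.0179]
tube? [ 12. 338.] 1346 [ 0.3245 -0.1644]
tube? [204. 347.] 404 [ 0.5033 -0.0854]
tube? [305. 347.] 483 [ 0.5962 -0.0378]
tube? [379. 373.] 494 [ 0.6831 -0.0321]
tube? [132. 373.] 533 [ 0.4492 -0.1516]
[93.6 91.8  0. ]
```

Request:
play_rows(steps=[[1, [31.2, 30.6, 0], 0], [1, [31.2, 30.6, 0], 0], [1, [31.2, 30.6, 0], 0], [1, [0, 0, 20], 0], [1, [0, 0, 40], 0], [1, [0, 0, 40], 0], [1, [0, 0, 30], 0], [1, [0, 0, 20], 0], [1, [0, 0, 0], 0], [1, [0, 0, 0], 0]])

```text
t: 9.1
ee_pos: [0.5084, 0.2216, 0.0568]
orientation: [0.524, 0.852, 0.0, -0.0]
force: [-0.2, 0.7, -2.6]
grip_width: 0.0495
gripper_force: 33.1
```

Run:
```python
from h import *
s,p=look('w5.png'); print(go(.5087,.2211,.0465))
```

```text
t 9.1 tcp [0.5084 0.2216 0.0568] yaw 2.038 j [ 0.11  0.53 -0.73  1.77  0.41  1.   -0.32] F [-0.22  0.74 -2.61]
tube? [248. 269.] 2031 [0.504  0.2258]
[-0.6 -0.7 11.1]
```

Lower the last stretch slowly, then release and rise.

Request:
play_rows(steps=[[1, [0, 0, 5], 0], [1, [0, 0, 3], 0], [1, [0, 0, 2], 0], [1, [0, 0, 1], 0], [1, [0, 0, 0], 0], [0.3, [0, 0, 0], 0], [0.3, [0, 0, 0], 0], [0.2, [0, 0, 0], 0]])

```text
t: 9.95
ee_pos: [0.5085, 0.2215, 0.0455]
orientation: [0.523, 0.852, 0.0, 0.0]
force: [0.2, -0.2, 0.7]
grip_width: 0.0683
gripper_force: 0.0
```

Request:
play_rows(steps=[[0.2, [0, 0, -10], 0], [0.1, [0, 0, -30], 0], [0, [0, 0, -40], 0], [0, [0, 0, -40], 0], [0, [0, 0, -40], 0], [0, [0, 0, 0], 0], [0, [0, 0, 0], 0]])

```text
t: 10.65
ee_pos: [0.5088, 0.2217, 0.207]
orientation: [0.523, 0.852, 0.001, 0.001]
force: [-0.6, 0.3, 0.3]
grip_width: 0.0852
gripper_force: 0.0
```

Run:
```python
from h import *
s,p=look('w6.png')
q=snapshot('top');save(q,'top1.png')
for c,a in tubes(q): print(c,a,ray(q,c,.054)[:2])
print(go(.459,-.146),go(.561,-.150))
```

```text
t 10.65 tcp [0.5088 0.2217 0.207 ] yaw 2.041 j [ 0.17  0.37 -0.81  1.61  0.28  1.28 -0.21] F [-0.56  0.33  0.34]
tube? [254. 186.] 2405 [0.5108 0.218 ]
[243.65625 166.275  ] 160 [ 0.64047228 -0.02646455]
[280.85365854 191.52439024] 164 [ 0.55920653 -0.1499052 ]
[167.0075188  204.01503759] 133 [0.50944506 0.21892173]
[279.02941176 222.73529412] 170 [ 0.45756712 -0.14548766]
[-3.051e+02 -2.097e+02  3.000e-01] [-3.549e+02 -1.206e+02  2.000e-01]
```

View pics/w6.png

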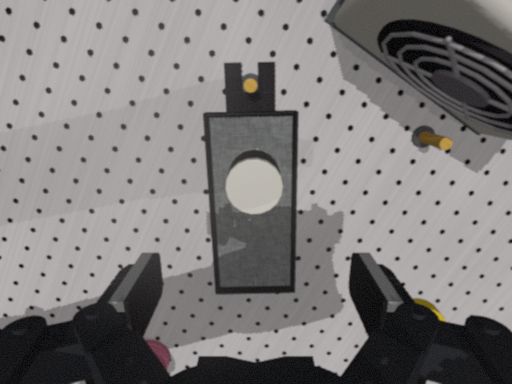

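Request:
play_rows(steps=[[0, [-35.1, 0.5, 0], 0], [0, [-35.1, 0.5, 0], 0], [0, [-35.1, 0.5, 0], 0], [0, [-35.1, 0.5, 0], 0], [0, [-35.1, 0.5, 0], 0], [0, [-35.1, 0.5, 0], 0], [0, [-35.1, 0.5, 0], 0], [0, [-35.1, 0.5, 0], 0], [0, [0, 0, 0], 0], [0, [0, 0, 0], 0]])

```text
t: 11.75
ee_pos: [0.6385, -0.0282, 0.2033]
orientation: [0.524, 0.852, -0.001, -0.002]
force: [-1.1, 0.5, -0.7]
grip_width: 0.0853
gripper_force: 0.0
```

```bash
cat >> h.py <<'E'
def circ(p,s,z=.054):
    g=cv2.GaussianBlur(cv2.cvtColor(p['img'],cv2.COLOR_RGB2GRAY),(3,3),1)
    c=cv2.HoughCircles(g,cv2.HOUGH_GRADIENT,1,30,param1=80,param2=18,minRadius=20,maxRadius=40)
    if c is None: return print('no circles')
    for q in c[0]:
        x,y=int(q[0]),int(q[1]); k=p['img'][max(0,y-8):y+8,max(0,x-8):x+8].reshape(-1,3).mean(0)
        if k.min()>90: print('circ',q,k.round(),ray(p,q[:2],z,s)[:2].round(4),go(*ray(p,q[:2],z,s)[:2]))
E
python3 - <<'E'
from h import *
s,p=look('w7.png');circ(p,s);find(p,s)
E
```

```text
t 11.75 tcp [ 0.6385 -0.0282  0.2033] yaw 2.039 j [ 0.46  0.53 -0.68  1.38  0.33  1.35  0.24] F [-1.12  0.46 -0.7 ]
tube? [462.  74.] 1735 [0.7414 0.1225]
tube? [ 43. 299.] 3149 [ 0.5086 -0.2245]
tube? [242. 334.] 8329 [ 0.6986 -0.1746]
circ [ 93.5 135.5  31.6] [193. 122. 143.] [ 0.5027 -0.0513] [  39.4 -132.1    0.3]
circ [460.5  63.5  39.4] [174. 170. 170.] [0.736  0.1281] [ 9.360e+01  1.572e+02 -1.000e-01]
circ [259.5 182.5  28.3] [189. 186. 178.] [ 0.642  -0.0257] [-0.9  3.7 -0. ]
circ [135.5 241.5  24.5] [111. 108. 103.] [ 0.5669 -0.1263] [-5.660e+01 -1.088e+02  1.000e-01]
circ [  7.5 216.5  33.8] [152. 149. 142.] [ 0.4571 -0.1545] [ -31.9 -219.5    0.3]
circ [373.5 190.5  26.6] [93. 90. 92.] [0.7329 0.0123] [ -8.3 101.9  -0.2]
circ [117.5 265.5  30.4] [135. 133. 126.] [ 0.5606 -0.1572] [ -81.3 -128.5    0. ]
tube_a_mid lm 0.81 [ 32. 199.] [ 0.459 -0.146]
```

Request:
play_rows(steps=[[0, [-0.5, 2.5, 30], 0], [0, [0, 0, 40], 0], [0, [0, 0, 40], 0], [0, [0, 0, 40], 0], [0, [0, 0, 14], 0], [0, [0, 0, 0], 0], [1, [0, 0, 0], 0], [1, [0, 0, 0], 0], [1, [0, 0, 0], 0], [1, [0, 0, 0], 0]])

```text
t: 12.85
ee_pos: [0.6429, -0.0263, 0.044]
orientation: [0.523, 0.852, 0.001, 0.002]
force: [-0.9, 0.1, 5.6]
grip_width: 0.0493
gripper_force: 31.0
```

Request:
play_rows(steps=[[1, [0, 0, 0], 0], [1, [0, 0, -10], 0], [1, [0, 0, -40], 0], [1, [0, 0, -40], 0], [1, [0, 0, -40], 0], [1, [0, 0, -20], 0], [1, [0, 0, 0], 0], [1, [0, 0, 0], 0], [1, [0, 0, 0], 0]])

```text
t: 13.75
ee_pos: [0.6407, -0.0267, 0.1901]
orientation: [0.523, 0.852, -0.001, -0.001]
force: [0.4, 0.5, -1.7]
grip_width: 0.0493
gripper_force: 31.5
```

Run:
```python
from h import *
s=read_state();print(s['force'],s['ee_pos']);print(go(.55,.1446))
q=snapshot('top')
for c,a in tubes(q): print(c,a,ray(q,c,.054)[:2])
```

```text
[ 0.37192519  0.48305663 -1.67634005] [ 0.64071169 -0.02667741  0.19013686]
[193.8  -3.3   0.2]
[107.43269231 106.51923077] 104 [0.83730104 0.44154064]
[166.74096386 203.74096386] 166 [0.51032048 0.21984422]
```

Request:
play_rows(steps=[[1, [0, 0, 0], 0], [1, [0, 0, 0], 0]])

```text
t: 14.0
ee_pos: [0.6411, -0.0265, 0.1904]
orientation: [0.523, 0.852, -0.0, -0.001]
force: [1.0, -0.6, -1.3]
grip_width: 0.0492
gripper_force: 31.5
```

Request:
play_rows(steps=[[1, [0, 0, 0], 0]])

```text
t: 14.1
ee_pos: [0.6413, -0.0265, 0.1908]
orientation: [0.523, 0.852, -0.0, -0.0]
force: [0.1, -0.7, -0.8]
grip_width: 0.0492
gripper_force: 31.5
```

Request:
play_rows(steps=[[1, [0, 0, 0], 0]])

```text
t: 14.2
ee_pos: [0.6414, -0.0265, 0.1911]
orientation: [0.523, 0.852, -0.0, -0.0]
force: [0.2, 0.4, -1.8]
grip_width: 0.0493
gripper_force: 31.5
```

Request:
play_rows(steps=[[1, [0, 0, 0], 0]])

```text
t: 14.3
ee_pos: [0.6415, -0.0264, 0.1913]
orientation: [0.523, 0.852, 0.0, -0.0]
force: [0.9, 0.3, -0.7]
grip_width: 0.0489
gripper_force: 31.5
```

Request:
play_rows(steps=[[1, [0, 0, 0], 0]])

```text
t: 14.4
ee_pos: [0.6415, -0.0264, 0.1913]
orientation: [0.523, 0.852, 0.0, -0.0]
force: [-1.2, -0.2, -0.8]
grip_width: 0.0494
gripper_force: 31.5
```

Request:
play_rows(steps=[[1, [-31.7, -23, 0], 0], [1, [-31.7, -23, 0], 0], [1, [-31.7, -23, 0], 0], [1, [-31.7, -23, 0], 0], [1, [-31.7, -23, 0], 0], [1, [-31.7, -23, 0], 0], [1, [-31.7, -23, 0], 0], [1, [-31.7, -23, 0], 0], [1, [-31.7, -23, 0], 0], [1, [0, 0, 0], 0]])

```text
t: 15.4
ee_pos: [0.5826, -0.3832, 0.1904]
orientation: [0.527, 0.85, -0.002, 0.0]
force: [-0.4, -0.1, -0.6]
grip_width: 0.0493
gripper_force: 31.6
```

Request:
play_rows(steps=[[1, [0, 0, 0], 0], [1, [0, 0, 0], 0]])

```text
t: 15.6
ee_pos: [0.5867, -0.3731, 0.1913]
orientation: [0.522, 0.853, 0.001, -0.0]
force: [0.6, -0.4, -1.2]
grip_width: 0.0496
gripper_force: 31.6
```

Run:
```python
from h import *
s,p=look('w8.png');find(p,s,'tote',0);print(go(.585,-.374,.0485))
```

```text
t 15.6 tcp [ 0.5867 -0.3731  0.1913] yaw 2.042 j [ 0.88  0.64 -0.59  1.22  0.35  1.38  0.79] F [ 0.58 -0.42 -1.25]
tube? [ 74. 237.] 19203 [ 0.4688 -0.4834]
tube? [470. 233.] 15190 [ 0.7715 -0.3253]
tube? [267. 259.] 1523 [ 0.6273 -0.4268]
tube? [254. 345.] 2117 [ 0.6601 -0.5165]
tube? [489. 339.] 1462 [ 0.8595 -0.4073]
tube? [132. 373.] 514 [ 0.5659 -0.6028]
tote lm 0.78 [206. 145.] [ 0.5343 -0.3717]
[ -0.3  -2.4 143.1]
```

View pics/w8.png

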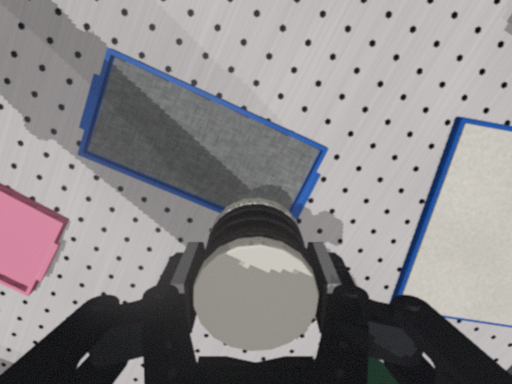

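Wrist view: blue tote corners at (110,51), (327,149), (80,155) and (298,215). The pink one is at the left edge, the white and blue tray at right, and the held tube at (256,285).

Run:
```python
from h import *
s=read_state();p=snapshot('wrist')
W=[ray(p,q,.012,s) for q in [(327,149),(110,51),(80,155),(298,215)]]
th,t,M,r=fitpose([[.105,.05],[-.105,.05],[-.105,-.05],[.105,-.05]],W);print(th,t,r.round(4))
for x in (.05,-.045):P=M@[x,0]+t; print(P,go(*P))
```

```text
0.1159574005683362 [ 0.5366286  -0.36854798] [[-0.001   0.0144]
 [-0.004   0.0017]
 [ 0.0028 -0.0003]
 [ 0.0022 -0.0157]]
[ 0.58629282 -0.36276309] [9.3 4.1 0. ]
[ 0.49193079 -0.37375437] [ 42.5 -84.9  -0. ]
```

Run:
```python
from h import *
s=read_state();p=snapshot('wrist')
W=[ray(p,q,.012,s) for q in [(327,149),(110,51),(80,155)]]
th,t,M,r=fitpose([[.105,.05],[-.105,.05],[-.105,-.05]],W);print(th,t,r.round(4))
for x in (.05,-.045):P=M@[x,0]+t; print(P,go(*P))
```

```text
0.053643284158557826 [ 0.53638839 -0.37627698] [[ 0.0025  0.0006]
 [-0.0015  0.001 ]
 [-0.0009 -0.0016]]
[ 0.58631647 -0.3735961 ] [-0.1 -0.6 -0. ]
[ 0.49145312 -0.37868977] [ 38.5 -87.4  -0. ]
```

Good, already over the spot.

Request:
play_rows(steps=[[1, [0, 0, 20], 0], [1, [0, 0, 40], 0], [1, [0, 0, 40], 0], [1, [0, 0, 25], 0], [1, [0, 0, 10], 0], [1, [0, 0, 4], 0], [1, [0, 0, 2], 0], [1, [0, 0, 2], 0], [1, [0, 0, 0], 0], [1, [0, 0, 0], 0]])

```text
t: 16.8
ee_pos: [0.5866, -0.3749, 0.0494]
orientation: [0.523, 0.852, -0.0, 0.001]
force: [-0.9, -0.2, -1.7]
grip_width: 0.0491
gripper_force: 31.6
```

Request:
play_rows(steps=[[0.3, [0, 0, 0], 0], [0.3, [0, 0, 0], 0], [0.2, [0, 0, 0], 0], [0.2, [0, 0, -10], 0], [0.1, [0, 0, -30], 0], [0, [0, 0, -40], 0], [0, [0, 0, -40], 0], [0, [0, 0, -30], 0], [0, [0, 0, 0], 0], [0, [0, 0, 0], 0]])

```text
t: 17.8
ee_pos: [0.5866, -0.3747, 0.2]
orientation: [0.523, 0.852, 0.0, 0.001]
force: [-0.5, -0.1, -0.5]
grip_width: 0.0854
gripper_force: 0.0
```

Run:
```python
from h import *
s,p=look('w9.png');circ(p,s);print(go(.561,-.150))
q=snapshot('top')
for c,a in tubes(q): print(c,a,ray(q,c,.054)[:2])
```

```text
t 17.8 tcp [ 0.5866 -0.3747  0.2   ] yaw 2.041 j [ 0.88  0.64 -0.59  1.2   0.34  1.4   0.79] F [-0.49 -0.11 -0.46]
tube? [139. 262.] 28942 [ 0.5269 -0.4893]
tube? [468. 228.] 15777 [ 0.7742 -0.3251]
tube? [259. 180.] 1870 [ 0.5892 -0.3698]
circ [249.5 180.5  34.9] [191. 188. 180.] [ 0.5822 -0.3739] [ 2.3 -3.1  0. ]
[211.4  79.4  -0. ]
[108.8699187  105.54471545] 123 [0.84086352 0.4369332 ]
[280.8253012  191.40361446] 166 [ 0.55960215 -0.14980746]
[166.74096386 203.74096386] 166 [0.51032048 0.21984422]
[279.02941176 222.73529412] 170 [ 0.45756712 -0.14548766]
```

Request:
play_rows(steps=[[0, [35.2, 13.2, 0], 0], [0, [35.2, 13.2, 0], 0], [0, [35.2, 13.2, 0], 0], [0, [35.2, 13.2, 0], 0], [0, [35.2, 13.2, 0], 0], [0, [35.2, 13.2, 0], 0], [0, [0, 0, 0], 0], [0, [0, 0, 0], 0], [0, [0, 0, 0], 0]])

```text
t: 18.8
ee_pos: [0.5606, -0.1519, 0.1975]
orientation: [0.524, 0.852, -0.0, -0.001]
force: [0.0, 0.1, -0.3]
grip_width: 0.0855
gripper_force: 0.0
```

Run:
```python
from h import *
s,p=look('w10.png');circ(p,s)
```

```text
t 18.8 tcp [ 0.5606 -0.1519  0.1975] yaw 2.039 j [ 0.74  0.41 -0.69  1.56  0.27  1.28  0.48] F [ 0.01  0.13 -0.35]
tube? [ 38. 267.] 5799 [ 0.4196 -0.3116]
tube? [271. 326.] 4692 [ 0.6402 -0.2725]
tube? [353. 343.] 634 [ 0.7222 -0.2544]
circ [254.5 183.5  29.1] [180. 177. 169.] [ 0.5603 -0.1507] [1.5 0.3 0. ]
circ [244.5  33.5  35. ] [187. 132. 153.] [ 0.5024 -0.0521] [ 1.155e+02 -7.000e+00  1.000e-01]
circ [141.5 122.5  31.4] [184. 180. 173.] [ 0.458  -0.1461] [ 51.6 -89.    0.1]
```

Request:
play_rows(steps=[[0, [1, 0, 30], 0], [0, [0, 0, 40], 0], [0, [0, 0, 40], 0], [0, [0, 0, 35], 0], [0, [0, 0, 12], 0], [0, [0, 0, 0], 0], [1, [0, 0, 0], 0], [1, [0, 0, 0], 0], [1, [0, 0, 0], 0], [1, [0, 0, 0], 0]])

```text
t: 19.85
ee_pos: [0.5618, -0.1501, 0.0435]
orientation: [0.523, 0.852, 0.0, 0.002]
force: [-0.9, -0.1, 5.3]
grip_width: 0.0493
gripper_force: 30.7
```

Request:
play_rows(steps=[[1, [0, 0, 0], 0], [1, [0, 0, -10], 0], [1, [0, 0, -40], 0], [1, [0, 0, -40], 0], [1, [0, 0, -40], 0], [1, [0, 0, -20], 0], [1, [0, 0, 0], 0], [1, [0, 0, 0], 0], [1, [0, 0, 0], 0]])

```text
t: 20.75
ee_pos: [0.5597, -0.1495, 0.1899]
orientation: [0.523, 0.852, -0.0, -0.001]
force: [0.1, -0.5, -3.5]
grip_width: 0.0492
gripper_force: 32.3
```

Request:
play_rows(steps=[[1, [0, 0, 0], 0], [1, [0, 0, 0], 0]])

```text
t: 20.95
ee_pos: [0.5601, -0.1494, 0.1902]
orientation: [0.523, 0.852, -0.0, -0.001]
force: [0.1, 0.9, -2.2]
grip_width: 0.0492
gripper_force: 32.3
```

Request:
play_rows(steps=[[1, [0, 0, 0], 0]])

```text
t: 21.05
ee_pos: [0.5604, -0.1494, 0.1906]
orientation: [0.523, 0.852, 0.0, -0.001]
force: [-0.5, 0.2, -2.0]
grip_width: 0.0492
gripper_force: 32.3
```

Request:
play_rows(steps=[[1, [0, 0, 0], 0]])

```text
t: 21.15
ee_pos: [0.5605, -0.1495, 0.191]
orientation: [0.523, 0.852, 0.0, -0.0]
force: [0.1, 0.5, -3.5]
grip_width: 0.0492
gripper_force: 32.3
```

Run:
```python
from h import *
s=read_state();print(s['force'],yaw(s));print(go(.55,.1446), go(.4915,-.3787))
```

```text
[ 0.07373896  0.522617   -3.45725181] 2.040908438494635
[2.670e+02 1.238e+02 1.000e-01] [-1.731e+02 -1.654e+02 -1.000e-01]
```

Request:
play_rows(steps=[[1, [33.4, 15.5, 0], 0], [1, [33.4, 15.5, 0], 0], [1, [33.4, 15.5, 0], 0], [1, [33.4, 15.5, 0], 0], [1, [33.4, 15.5, 0], 0], [1, [33.4, 15.5, 0], 0], [1, [33.4, 15.5, 0], 0], [1, [33.4, 15.5, 0], 0], [1, [0, 0, 0], 0], [1, [0, 0, 0], 0]])

```text
t: 22.15
ee_pos: [0.5498, 0.1463, 0.1914]
orientation: [0.522, 0.853, 0.0, -0.0]
force: [0.6, -1.0, -2.9]
grip_width: 0.0489
gripper_force: 32.4
```

Request:
play_rows(steps=[[1, [0, 0, 0], 0]])

```text
t: 22.25
ee_pos: [0.5504, 0.1437, 0.1911]
orientation: [0.524, 0.852, -0.0, 0.0]
force: [0.4, -1.7, -3.5]
grip_width: 0.0488
gripper_force: 32.4
```

Run:
```python
from h import *
s,p=look('w11.png');circ(p,s);find(p,s,'tray',0);find(p,s,'tray_push',.006);print(go(.55,.1446))
for x,y in [(.022,.045),(.022,-.045),(.222,.045),(.222,-.045)]:
    c,d=np.cos(-1.073),np.sin(-1.073);q=proj(p,[.4715+c*x-d*y,.2896+d*x+c*y,.012],s).astype(int);cv2.circle(p['img'],tuple(int(v) for v in q),3,(255,0,0),1);print(q)
save(p,'w11.png')
```

```text
t 22.25 tcp [0.5504 0.1437 0.1911] yaw 2.04 j [ 0.3   0.41 -0.8   1.6   0.31  1.26 -0.08] F [ 0.44 -1.67 -3.49]
tube? [252.  77.] 3734 [0.5107 0.2191]
tube? [250. 263.] 2703 [0.5793 0.0788]
tube? [433. 268.] 932 [0.7267 0.1484]
tube? [258. 348.] 1783 [ 0.6276 -0.0015]
tube? [132. 373.] 480 [ 0.5293 -0.0866]
circ [252.5  76.5  34.4] [193. 194. 193.] [0.5109 0.2194] [85.8 -1.  -0. ]
circ [434.5 265.5  29.3] [173. 169. 169.] [0.7265 0.1509] [-72.7 160.5  -0. ]
tray_push lm 0.82 [204. 186.] [0.5132 0.1095]
tray_push lm 0.7 [428. 265.] [0.7598 0.136 ]
[ 1.3  0.1 -0. ]
[305   0]
[193   2]
[301 227]
[211 229]
```

View pics/w11.png

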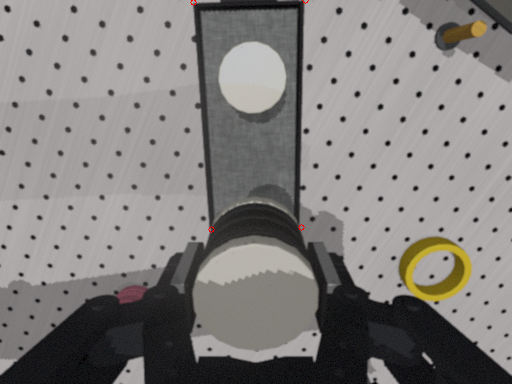

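The predicted tray corners (red) match the picture, and the first tube is standing at (252,77). Lowering the second.

Request:
play_rows(steps=[[1, [0, 0, 20], 0], [1, [0, 0, 40], 0], [1, [0, 0, 40], 0], [1, [0, 0, 25], 0], [1, [0, 0, 10], 0], [1, [0, 0, 4], 0], [1, [0, 0, 2], 0], [1, [0, 0, 2], 0], [1, [0, 0, 0], 0], [1, [0, 0, 0], 0]])

```text
t: 23.4
ee_pos: [0.5507, 0.145, 0.0492]
orientation: [0.523, 0.852, 0.0, 0.001]
force: [-0.0, -0.4, -1.5]
grip_width: 0.0492
gripper_force: 32.4
```

Request:
play_rows(steps=[[0.3, [0, 0, 0], 0], [0.3, [0, 0, 0], 0], [0.2, [0, 0, 0], 0], [0.2, [0, 0, -10], 0], [0.1, [0, 0, -30], 0], [0, [0, 0, -40], 0], [0, [0, 0, -40], 0], [0, [0, 0, -30], 0], [0, [0, 0, 0], 0], [0, [0, 0, 0], 0]])

```text
t: 24.4
ee_pos: [0.5505, 0.145, 0.1996]
orientation: [0.523, 0.852, 0.001, 0.001]
force: [0.2, -0.5, 0.3]
grip_width: 0.0855
gripper_force: 0.0
```

Run:
```python
from h import *
s,p=look('w12.png');circ(p,s);print(go(.458,-.146))
q=snapshot('top')
for c,a in tubes(q): print(c,a,ray(q,c,.054)[:2])
```

```text
t 24.4 tcp [0.5505 0.145  0.1996] yaw 2.041 j [ 0.31  0.41 -0.8   1.59  0.3   1.28 -0.07] F [ 0.19 -0.54  0.3 ]
tube? [251.  78.] 3435 [0.5104 0.219 ]
tube? [254. 184.] 2502 [0.5513 0.1449]
tube? [427. 264.] 840 [0.7269 0.1484]
circ [251.5  77.5  33.8] [186. 187. 185.] [0.5107 0.2199] [84.9 -0.8 -0. ]
circ [255.5 184.5  28.1] [178. 175. 167.] [0.5521 0.1453] [-0.4  2.2 -0. ]
circ [427.5 268.5  35. ] [157. 153. 153.] [0.7304 0.1449] [-81.6 161.   -0. ]
[-2.175e+02 -2.136e+02  1.000e-01]
[356.29518072 190.04819277] 166 [ 0.56979793 -0.39439559]
[280.58536585 221.88617886] 123 [ 0.46041719 -0.15043975]
```

Request:
play_rows(steps=[[0, [-27.2, -26.7, 0], 0], [0, [-27.2, -26.7, 0], 0], [0, [-27.2, -26.7, 0], 0], [0, [-27.2, -26.7, 0], 0], [0, [-27.2, -26.7, 0], 0], [0, [-27.2, -26.7, 0], 0], [0, [-27.2, -26.7, 0], 0], [0, [-27.2, -26.7, 0], 0], [0, [0, 0, 0], 0], [0, [0, 0, 0], 0]])

```text
t: 25.5
ee_pos: [0.4573, -0.1467, 0.1972]
orientation: [0.524, 0.852, -0.0, -0.001]
force: [0.4, 1.9, 0.5]
grip_width: 0.0856
gripper_force: 0.0
```

Request:
play_rows(steps=[[0, [0, 0, 0], 0]])

```text
t: 25.6
ee_pos: [0.4582, -0.1447, 0.1977]
orientation: [0.522, 0.853, 0.0, -0.001]
force: [-0.8, 0.9, 0.6]
grip_width: 0.0856
gripper_force: 0.0
```

Run:
```python
from h import *
s,p=look('w13.png');circ(p,s)
```

```text
t 25.6 tcp [ 0.4582 -0.1447  0.1977] yaw 2.042 j [ 0.88  0.17 -0.7   1.81  0.12  1.2   0.61] F [-0.77  0.93  0.61]
tube? [ 49. 257.] 11524 [ 0.324  -0.2895]
tube? [271. 318.] 6347 [ 0.5338 -0.2575]
circ [356.5 107.5  32.7] [185. 118. 140.] [ 0.5007 -0.0522] [62.9 79.7  0.1]
circ [253.5 184.5  29.3] [178. 175. 167.] [ 0.4576 -0.1446] [ 0.3 -0.8  0. ]
```

Request:
play_rows(steps=[[0, [0, 0, 30], 0], [0, [0, 0, 40], 0], [0, [0, 0, 40], 0], [0, [0, 0, 35], 0], [0, [0, 0, 12], 0], [0, [0, 0, 0], 0], [1, [0, 0, 0], 0], [1, [0, 0, 0], 0], [1, [0, 0, 0], 0], [1, [0, 0, 0], 0]])

```text
t: 26.65
ee_pos: [0.4596, -0.1463, 0.0432]
orientation: [0.523, 0.852, 0.0, 0.002]
force: [-0.8, 0.6, 5.0]
grip_width: 0.049
gripper_force: 30.3
```

Request:
play_rows(steps=[[1, [0, 0, 0], 0], [1, [0, 0, -10], 0], [1, [0, 0, -40], 0], [1, [0, 0, -40], 0], [1, [0, 0, -40], 0], [1, [0, 0, -20], 0], [1, [0, 0, 0], 0], [1, [0, 0, 0], 0], [1, [0, 0, 0], 0]])

```text
t: 27.55
ee_pos: [0.4575, -0.1458, 0.1904]
orientation: [0.523, 0.852, -0.0, -0.001]
force: [-0.1, 0.9, -1.3]
grip_width: 0.0492
gripper_force: 31.6
```

Request:
play_rows(steps=[[1, [0, 0, 0], 0], [1, [0, 0, 0], 0]])

```text
t: 27.75
ee_pos: [0.4578, -0.1457, 0.1904]
orientation: [0.523, 0.852, 0.0, -0.001]
force: [-0.8, 0.0, -0.6]
grip_width: 0.0495
gripper_force: 31.6
```

Request:
play_rows(steps=[[1, [0, 0, 0], 0]])

```text
t: 27.85
ee_pos: [0.458, -0.1457, 0.1907]
orientation: [0.523, 0.852, 0.0, -0.001]
force: [-0.4, -0.5, -1.3]
grip_width: 0.0497
gripper_force: 31.6
```

Request:
play_rows(steps=[[1, [0, 0, 0], 0]])

```text
t: 27.95
ee_pos: [0.4582, -0.1458, 0.191]
orientation: [0.523, 0.852, 0.0, -0.0]
force: [0.0, -0.4, -0.6]
grip_width: 0.0492
gripper_force: 31.6
```

Run:
```python
from h import *
s=read_state();print(s['force'],yaw(s));print(go(.48,-.30))
q=snapshot('top');save(q,'top2.png')
for c,a in tubes(q): print(c,a,ray(q,c,.054)[:2])
```

```text
[ 0.04270672 -0.38857822 -0.58063172] 2.0409688167651696
[-1.473e+02 -5.040e+01 -1.000e-01]
[356.36875 190.13125] 160 [ 0.56953017 -0.39462902]
[189.82822086 191.89570552] 163 [0.55101917 0.14666581]
[166.72727273 203.78181818] 165 [0.51018581 0.21988076]
```

Request:
play_rows(steps=[[1, [-36.4, -14.2, 0], 0], [1, [-36.4, -14.2, 0], 0], [1, [-36.4, -14.2, 0], 0], [1, [-36.4, -14.2, 0], 0], [1, [-36.4, -14.2, 0], 0], [1, [-36.4, -14.2, 0], 0], [1, [0, 0, 0], 0], [1, [0, 0, 0], 0], [1, [0, 0, 0], 0]])

```text
t: 28.9
ee_pos: [0.4817, -0.3779, 0.1912]
orientation: [0.522, 0.853, 0.0, -0.0]
force: [0.2, 0.4, -0.9]
grip_width: 0.0494
gripper_force: 31.6
```

Run:
```python
from h import *
s,p=look('w14.png');circ(p,s);find(p,s,'tote',0);print(go(.4815,-.379,.048))
```

```text
t 28.9 tcp [ 0.4817 -0.3779  0.1912] yaw 2.042 j [ 1.03  0.45 -0.56  1.48  0.24  1.28  0.91] F [ 0.16  0.38 -0.92]
tube? [ 74. 160.] 15095 [ 0.3437 -0.4226]
tube? [285. 257.] 606 [ 0.5358 -0.4231]
tube? [500. 318.] 1307 [ 0.7475 -0.3881]
tube? [ 26. 316.] 3673 [ 0.3485 -0.5877]
tube? [255. 345.] 2263 [ 0.5552 -0.5206]
tube? [499. 355.] 473 [ 0.7753 -0.4225]
tube? [378. 372.] 502 [ 0.6816 -0.495 ]
tube? [132. 373.] 510 [ 0.4608 -0.6074]
circ [336.5 250.5  30.4] [136. 133. 127.] [ 0.5724 -0.3968] [-58.2  72.    0. ]
tote lm 0.94 [304. 193.] [ 0.5368 -0.3756]
tote lm 0.74 [ 56. 242.] [ 0.3315 -0.5409]
[ -1.   -0.9 143.5]
```

View pics/w14.png

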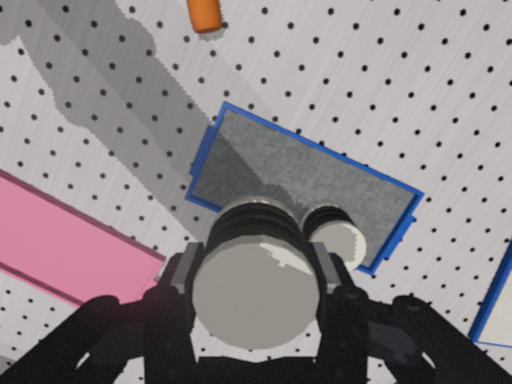

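The knocked tube is standing inside the tote at (338,243), clear of my fingers. Placing the second empty one.

Request:
play_rows(steps=[[1, [0, 0, 20], 0], [1, [0, 0, 40], 0], [1, [0, 0, 40], 0], [1, [0, 0, 25], 0], [1, [0, 0, 10], 0], [1, [0, 0, 4], 0], [1, [0, 0, 2], 0], [1, [0, 0, 2], 0], [1, [0, 0, 0], 0], [1, [0, 0, 0], 0]])

```text
t: 30.0
ee_pos: [0.4817, -0.3795, 0.0492]
orientation: [0.523, 0.852, -0.0, 0.001]
force: [0.3, -0.5, -0.7]
grip_width: 0.0493
gripper_force: 31.6
```

Request:
play_rows(steps=[[0.3, [0, 0, 0], 0], [0.3, [0, 0, 0], 0], [0.2, [0, 0, 0], 0], [0.2, [0, 0, -10], 0], [0.1, [0, 0, -30], 0], [0, [0, 0, -40], 0], [0, [0, 0, -40], 0], [0, [0, 0, -30], 0], [0, [0, 0, 0], 0], [0, [0, 0, 0], 0]])

```text
t: 31.0
ee_pos: [0.4816, -0.3793, 0.1996]
orientation: [0.523, 0.852, -0.0, 0.001]
force: [0.1, 0.1, 0.2]
grip_width: 0.0853
gripper_force: 0.0
```

Run:
```python
from h import *
s,p=look('w15.png');circ(p,s)
q=snapshot('top');save(q,'top3.png')
for c,a in tubes(q): print(c,a,ray(q,c,.054)[:2])
for n,z in [('pivot',.02),('stop',.02),('fan_knob_grip',.197)]: find(q,None,n,z)
print(go(.45,.10))
```

```text
t 31.0 tcp [ 0.4816 -0.3793  0.1996] yaw 2.041 j [ 1.03  0.45 -0.56  1.47  0.24  1.29  0.91] F [0.09 0.15 0.18]
tube? [155. 234.] 29177 [ 0.4239 -0.4608]
tube? [266. 175.] 1029 [ 0.4872 -0.3674]
tube? [502. 298.] 1134 [ 0.7437 -0.3737]
tube? [ 32. 298.] 2920 [ 0.3451 -0.5765]
circ [254.5 182.5  29.1] [149. 146. 139.] [ 0.4816 -0.3781] [ 0.6  1.  -0. ]
circ [334.5 240.5  26.8] [148. 145. 139.] [ 0.5699 -0.394 ] [-53.6  72.5  -0. ]
[109.23636364 105.04545455] 110 [0.84266408 0.43583271]
[189.85542169 191.87951807] 166 [0.55107467 0.14657962]
[166.78443114 203.73652695] 167 [0.51033838 0.21970347]
pivot lm 0.78 [147. 221.] [0.4556 0.2916]
pivot lm 0.51 [152. 217.] [0.4703 0.2749]
stop lm 0.75 [139. 166.] [0.6408 0.3293]
stop lm 0.45 [166. 206.] [0.5085 0.2285]
[440.8 189.6   0.8]
```

Run:
```python
from h import *
p=snapshot('wrist')
y=2.041;st={'ee_pos':np.array([.5088,.2217,.207]),'orientation':[np.cos(y/2),np.sin(y/2),0,0]}
P=ray(p,(250,84),.042,st);S=ray(p,(447,143),.042,st);print(P,S,np.hypot(*(S-P)[:2]),'station yaw',np.arctan2(*(S-P)[1::-1])-np.arctan2(51.5,170))
W=[ray(p,q,.012,st) for q in [(204,113),(298,111),(216,293),(295,291)]]
print(fitpose([[.022,-.045],[.022,.045],[.222,-.045],[.222,.045]],W))
print(go(.498,.099))
```

```text
[0.46947441 0.29184369 0.042     ] [0.64440008 0.32597435 0.042     ] 0.1782242777788609 station yaw -0.1014586377623169
(np.float64(-1.0785023287303805), array([0.46983973, 0.29057078]), array([[ 0.47264872,  0.88125092],
       [-0.88125092,  0.47264872]]), array([[-1.59740137e-03,  7.42718741e-04],
       [ 1.04439355e-04,  1.79928142e-03],
       [ 5.96599354e-05, -1.27949144e-03],
       [ 1.43330208e-03, -1.26250872e-03]]))
[418.3 231.8   0.6]
```

Request:
play_rows(steps=[[1, [41.8, 23.2, 0], 0], [1, [41.8, 23.2, 0], 0], [1, [41.8, 23.2, 0], 0], [1, [41.8, 23.2, 0], 0], [1, [41.8, 23.2, 0], 0], [1, [41.8, 23.2, 0], 0], [1, [41.8, 23.2, 0], 0], [1, [41.8, 23.2, 0], 0], [1, [41.8, 23.2, 0], 0], [1, [41.8, 23.2, 0], 0]])

```text
t: 32.3
ee_pos: [0.4984, 0.1002, 0.1982]
orientation: [0.523, 0.852, -0.0, 0.0]
force: [1.7, -0.5, 0.0]
grip_width: 0.0001
gripper_force: 0.0
```

Request:
play_rows(steps=[[1, [0, 0, 0], -0.025], [1, [0, 0, 0], 0], [1, [0, 0, 0], 0]])

```text
t: 32.6
ee_pos: [0.4987, 0.0973, 0.1979]
orientation: [0.513, 0.858, -0.0, -0.0]
force: [-0.2, -0.4, 0.5]
grip_width: 0.0002
gripper_force: 0.0
```

Run:
```python
from h import *
s,p=look('w16.png');circ(p,s)
th=-1.0785;c,d=np.cos(th),np.sin(th);o=np.array([.4697,.291])
P=o+np.array([[c,-d],[d,c]])@[.178,-.070];print(P,go(*P,.033))
```

```text
t 32.6 tcp [0.4987 0.0973 0.1979] yaw 2.064 j [ 0.47  0.27 -0.84  1.74  0.21  1.23  0.06] F [-0.17 -0.42  0.55]
tube? [347.  53.] 3769 [0.5113 0.2196]
tube? [339. 165.] 2761 [0.5523 0.1454]
tube? [493. 255.] 829 [0.7197 0.1409]
tube? [ 55. 340.] 1449 [ 0.4005 -0.1384]
circ [337.5 165.5  29.4] [193. 191. 183.] [0.5514 0.1443] [17.  68.7 -0.1]
circ [345.5  56.5  33.8] [193. 193. 187.] [0.5115 0.2173] [ 1.002e+02  6.810e+01 -1.000e-01]
circ [493.5 260.5  37.1] [162. 158. 158.] [0.724  0.1368] [-7.120e+01  2.173e+02 -2.000e-01]
[0.49214435 0.10105198] [  6.9  -3.8 164.9]
```

View pics/w16.png

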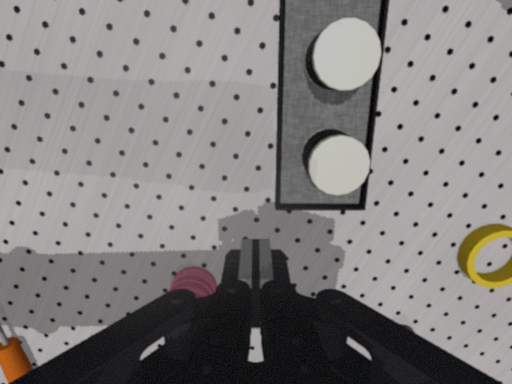

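Closed fingertips show at (256,255), left of the tray's -y wall. Both tubes are upright in the tray at (338,165) and (346,55). Going down beside the wall.

Request:
play_rows(steps=[[1, [7, -4, 20], 0], [1, [0, 0, 40], 0], [1, [0, 0, 40], 0], [1, [0, 0, 40], 0], [1, [0, 0, 20], 0], [1, [0, 0, 6], 0], [1, [0, 0, 0], 0], [1, [0, 0, 0], 0]])

```text
t: 33.45
ee_pos: [0.493, 0.1025, 0.0336]
orientation: [0.513, 0.858, 0.001, 0.001]
force: [-0.4, -1.0, 1.0]
grip_width: 0.0004
gripper_force: 0.0
```

```bash
cat >> h.py <<'E'
TH=-1.0785;O=np.array([.4697,.291])
def trayloc():
    s=read_state();d=s['ee_pos'][:2]-O; return d
def arc(th0,th1,r0,n,off):
    """rows in tool axes keeping tool at tray-local point (x,y)=r0 -> as tray turns th0->th1; tool x=-tray x; shift then turn"""
    s=read_state();y=yaw(s);pos=s['ee_pos'][:2]
    for k in range(1,n+1):
        th=th0+(th1-th0)*k/n;loc=np.array(r0)+np.array(off)*k/n
        P=O+np.array([[np.cos(th),-np.sin(th)],[np.sin(th),np.cos(th)]])@loc
        d=P-pos;sh=np.array([np.cos(y)*d[0]+np.sin(y)*d[1],np.sin(y)*d[0]-np.cos(y)*d[1]])*1000
        ny=th+np.pi;print(sh.round(1),'turn',round(-(ny-y),3),P.round(4));y=ny;pos=P
E
python3 - <<'E'
from h import *
s=read_state();d=trayloc();print(s['ee_pos'],yaw(s),s['force'],s['joint_pos'])
c,e=np.cos(TH),np.sin(TH);print('local',np.array([[c,e],[-e,c]])@d)
E
```

```text
[0.49295884 0.10246686 0.03355642] 2.0645747771834064 [-0.35850104 -0.98825393  1.04322652] [ 0.35713034  0.4734759  -0.75254614  1.92134691  0.40883518  0.90262593
 -0.10547395]
local [ 0.17713811 -0.06861348]
```

Request:
play_rows(steps=[[1, [0, 0, 2], 0], [1, [0, 3, 0], 0], [1, [0, 3, 0], 0], [1, [0, 2, 0], 0], [1, [0, 0, 0], 0]])

```text
t: 33.95
ee_pos: [0.4994, 0.1069, 0.0306]
orientation: [0.512, 0.859, 0.0, 0.0]
force: [0.3, 0.9, 0.1]
grip_width: 0.0001
gripper_force: 0.0
```

Run:
```python
from h import *
s=read_state();d=trayloc();print(s['ee_pos'],yaw(s),s['force'])
c,e=np.cos(TH),np.sin(TH);L=np.array([[c,e],[-e,c]])@d;print('local',L)
arc(TH,-.101,L,30,[-.004,0])
```

```text
[0.49940611 0.10692668 0.0305626 ] 2.066085608451229 [0.25600889 0.93623739 0.05724819]
local [ 0.17625519 -0.06082389]
[-1.8  5.8] turn -0.03 [0.5053 0.1081]
[-1.8  5.8] turn -0.033 [0.5112 0.1095]
[-1.8  5.8] turn -0.033 [0.517 0.111]
[-1.8  5.8] turn -0.033 [0.5228 0.1128]
[-1.8  5.8] turn -0.033 [0.5285 0.1147]
[-1.8  5.7] turn -0.033 [0.5341 0.1168]
[-1.8  5.7] turn -0.033 [0.5396 0.1191]
[-1.8  5.7] turn -0.033 [0.5451 0.1216]
[-1.8  5.7] turn -0.033 [0.5505 0.1242]
[-1.8  5.7] turn -0.033 [0.5558 0.127 ]
[-1.8  5.7] turn -0.033 [0.561 0.13 ]
[-1.8  5.7] turn -0.033 [0.5661 0.1332]
[-1.8  5.7] turn -0.033 [0.5711 0.1365]
[-1.8  5.7] turn -0.033 [0.5759 0.1399]
[-1.8  5.7] turn -0.033 [0.5807 0.1435]
[-1.8  5.7] turn -0.033 [0.5853 0.1473]
[-1.8  5.7] turn -0.033 [0.5898 0.1512]
[-1.8  5.7] turn -0.033 [0.5942 0.1553]
[-1.8  5.7] turn -0.033 [0.5984 0.1595]
[-1.8  5.7] turn -0.033 [0.6025 0.1638]
[-1.8  5.7] turn -0.033 [0.6065 0.1682]
[-1.8  5.7] turn -0.033 [0.6103 0.1728]
[-1.8  5.7] turn -0.033 [0.6139 0.1775]
[-1.8  5.7] turn -0.033 [0.6174 0.1823]
[-1.8  5.7] turn -0.033 [0.6208 0.1872]
[-1.8  5.7] turn -0.033 [0.6239 0.1922]
[-1.8  5.7] turn -0.033 [0.6269 0.1973]
[-1.8  5.7] turn -0.033 [0.6298 0.2025]
[-1.8  5.6] turn -0.033 [0.6325 0.2078]
[-1.8  5.6] turn -0.033 [0.6349 0.2131]
```

Request:
play_rows(steps=[[1, [-0.9, 2.9, 0], -0.016], [1, [-0.9, 2.9, 0], -0.016], [1, [-1.2, 3.8, 0], -0.022], [1, [-1.2, 3.8, 0], -0.022], [1, [-1.2, 3.8, 0], -0.022], [1, [-1.2, 3.8, 0], -0.022], [1, [-1.2, 3.8, 0], -0.022], [1, [-1.2, 3.8, 0], -0.022]])

```text
t: 34.75
ee_pos: [0.5258, 0.1121, 0.0304]
orientation: [0.44, 0.898, -0.003, -0.001]
force: [-14.8, -8.2, 19.9]
grip_width: -0.0001
gripper_force: 10.8
```

```bash
cat >> h.py <<'E'
def trayfit(name):
    s,p=look(name); print('tau',s['wrist_torque'].round(2),'local tool',R.from_euler('z',-(yaw(s)-np.pi)).as_matrix()[:2,:2]@trayloc())
    circ(p,s)
    for n,z in [('tray',0),('tray_fork',.003),('pivot',.02)]: find(p,s,n,z)
    return s,p
E
python3 - <<'E'
from h import *
trayfit('w17.png')
E
```

```text
t 34.75 tcp [0.5258 0.1121 0.0304] yaw 2.231 j [ 0.33  0.55 -0.76  1.83  0.46  0.95  0.03] F [-14.76  -8.21  19.88]
tau [-1.77  2.94 -0.06] local tool [ 0.17602422 -0.06450972]
circ [393.5  76.5  37.2] [119. 117. 112.] [0.5064 0.2   ] [81.6 37.9 -0.3]
```

View pics/w17.png

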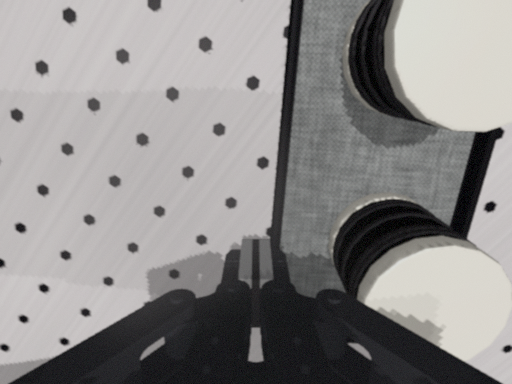

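Request:
play_rows(steps=[[1, [0, 0, -2], 0], [1, [0, 0, 0], 0]])

```text
t: 35.15
ee_pos: [0.5273, 0.1132, 0.0319]
orientation: [0.44, 0.898, -0.001, -0.0]
force: [-3.6, -4.7, 0.4]
grip_width: -0.0002
gripper_force: 2.6
```

Run:
```python
from h import *
s=read_state();print(s['force'],s['wrist_torque'],s['gripper_force'],s['ee_pos'])
p=snapshot('wrist');a=ray(p,(297,0),.012,s);b=ray(p,(279,220),.012,s);d=(a-b)[:2];th=np.arctan2(*d[::-1]);print(a,b,th-np.pi, 'perp dist of pin',np.cross(d/np.linalg.norm(d),O-b[:2]))
t=snapshot('top')
find(t,None,'tray',0);
for c,A in tubes(t): print(c,A,ray(t,c,.058)[:2])
```

```text
[-3.62389253 -4.71176653  0.4331096 ] [-0.93136423  0.7796354  -0.06151804] 2.604180996422656 [0.52726464 0.11315479 0.03185927]
[0.4733394  0.20963633 0.012     ] [0.52395329 0.13657396 0.012     ] -0.964953336980205 perp dist of pin -0.043341304589995584
tray lm 0.83 [150. 219.] [0.4637 0.2881]
[356.36746988 189.95180723] 166 [ 0.56943932 -0.39360977]
[351.81142857 217.10857143] 175 [ 0.48097208 -0.37765609]<stdin>:3: DeprecationWarning: Arrays of 2-dimensional vectors are deprecated. Use arrays of 3-dimensional vectors instead. (deprecated in NumPy 2.0)
```

Request:
play_rows(steps=[[1, [-1.2, 3.8, -1], -0.02], [1, [-1.5, 4.8, 0], -0.028], [1, [-1.5, 4.8, 0], -0.028], [1, [-1.5, 4.8, 0], -0.028], [1, [-1.5, 4.8, 0], -0.028], [1, [-1.5, 4.8, 0], -0.028], [1, [-1.5, 4.8, 0], -0.028]])

```text
t: 36.0
ee_pos: [0.5593, 0.1287, 0.0333]
orientation: [0.353, 0.936, -0.0, 0.0]
force: [-0.6, -4.0, -1.6]
grip_width: -0.0001
gripper_force: 1.9
```

Run:
```python
from h import *
s,p=trayfit('w18.png')
q=snapshot('top');save(q,'top4.png');find(q,None,'tray',0);find(q,None,'tray_fork',.003);find(q,None,'tray_push',.006)
```

```text
t 36.0 tcp [0.5593 0.1287 0.0333] yaw 2.42 j [ 0.31  0.62 -0.78  1.73  0.51  1.    0.19] F [-0.58 -3.97 -1.59]
tau [-0.92  0.3  -0.03] local tool [ 0.17460849 -0.06174572]
circ [396.5 281.5  36. ] [217. 215. 206.] [0.5809 0.1755] [14.7 48.6  0. ]
tray lm 0.8 [151. 219.] [0.4642 0.2824]
tray lm 0.18 [150. 220.] [0.4594 0.2861]
tray_fork lm 0.7 [150. 215.] [0.4777 0.2855]
tray_push lm 0.7 [ 92. 178.] [0.5969 0.492 ]
tray_push lm 0.32 [279. 136.] [ 0.7598 -0.1449]
```

Request:
play_rows(steps=[[1, [-1.5, 4.8, 0], -0.022], [1, [-1.5, 4.8, 0], -0.022], [1, [-1.5, 4.8, 0], -0.025], [1, [-1.5, 4.8, 0], -0.025], [1, [-1.5, 4.8, 0], -0.025], [1, [-1.5, 4.8, 0], -0.025], [1, [-1.5, 4.8, 0], -0.025], [1, [-1.5, 4.8, 0], -0.025], [1, [-1.5, 4.8, 0], -0.028]])

```text
t: 37.3
ee_pos: [0.5949, 0.1537, 0.0333]
orientation: [0.248, 0.969, -0.002, -0.0]
force: [-4.2, -7.0, 4.5]
grip_width: 0.0
gripper_force: 4.0
```

Run:
```python
from h import *
s,p=trayfit('w19.png')
```

```text
t 37.3 tcp [0.5949 0.1537 0.0333] yaw 2.64 j [ 0.26  0.71 -0.81  1.61  0.57  1.07  0.37] F [-4.22 -6.99  4.49]
tau [-1.47  0.83 -0.04] local tool [ 0.17598462 -0.05924888]
pivot lm 0.51 [397. 269.] [0.6274 0.2107]
```

View pics/w19.png

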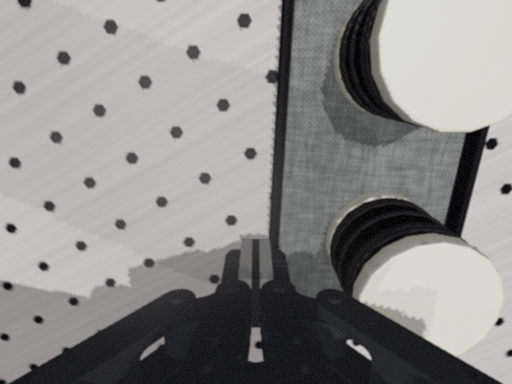

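Wrist view: both tubes are upright, and the wall runs from (291,0) to (276,230), parallel to the fingers. Keep pushing.

Request:
play_rows(steps=[[1, [-1.3, 4.8, -0.7], -0.026], [1, [-1.5, 4.8, 0], -0.026], [1, [-1.5, 4.8, 0], -0.026], [1, [-1.5, 4.8, 0], -0.026], [1, [-1.5, 4.8, 0], -0.026], [1, [-1.5, 4.8, 0], -0.026], [1, [-1.5, 4.8, 0], -0.026], [1, [-1.5, 4.8, 0], -0.026]])

```text
t: 38.3
ee_pos: [0.6214, 0.1866, 0.034]
orientation: [0.145, 0.989, 0.0, -0.0]
force: [-0.0, -3.4, -1.9]
grip_width: 0.0
gripper_force: 1.6
```

```bash
cat >> h.py <<'E'
def wall(p,s):
    "tray -y wall rim line: first dark pixel left to right in rows 5..200"
    g=cv2.cvtColor(p['img'],cv2.COLOR_RGB2GRAY);pts=[]
    for r in range(5,200,5):
        row=g[r,255:330].astype(int); j=np.where((row[:-4]<60)&(row[2:-2]<60))[0]
        if len(j): pts.append([255+j[0],r])
    W=np.array([ray(p,q,.012,s)[:2] for q in pts]);vx,vy,x,y=cv2.fitLine(W.astype(np.float32),cv2.DIST_HUBER,0,.01,.01).ravel()
    th=np.arctan2(vy,vx); th=th if abs(th)<np.pi/2 else th-np.pi*np.sign(th)
    d=O-[x,y]; print('tray yaw',th,'pin dist from wall',np.cos(th)*d[1]-np.sin(th)*d[0],len(pts))
E
python3 - <<'E'
from h import *
s,p=trayfit('w20.png');wall(p,s)
p=snapshot('wrist');find(p,s,'stop',.02)
E
```

```text
t 38.3 tcp [0.6214 0.1866 0.034 ] yaw 2.85 j [ 0.21  0.78 -0.83  1.51  0.62  1.12  0.53] F [-0.03 -3.37 -1.95]
tau [-0.7  0.1  0. ] local tool [ 0.17529263 -0.05547752]
no circles
tray_fork lm 0.4 [265. 260.] [0.6297 0.1896]
tray yaw -0.30386448 pin dist from wall 0.04708023859599239 39
```

Request:
play_rows(steps=[[1, [-1.4, 4.8, 0], -0.028], [1, [-1.4, 4.8, 0], -0.028], [1, [-1.4, 4.8, 0], -0.028], [1, [-1.4, 4.8, 0], -0.028], [1, [-1.4, 4.8, 0], -0.028], [1, [-1, 3, 0], -0.016]])

```text
t: 39.2
ee_pos: [0.6357, 0.2089, 0.0343]
orientation: [0.069, 0.998, -0.001, 0.0]
force: [-2.3, -7.8, 3.9]
grip_width: -0.0001
gripper_force: 3.5
```

Run:
```python
from h import *
s,p=trayfit('w21.png');wall(p,s)
```

```text
t 39.2 tcp [0.6357 0.2089 0.0343] yaw 3.004 j [ 0.17  0.83 -0.85  1.45  0.65  1.16  0.66] F [-2.25 -7.8   3.86]
tube? [449.  69.] 17615 [0.5611 0.2746]
tube? [444. 299.] 11886 [0.6383 0.2764]
tau [-1.49  0.38 -0.03] local tool [ 0.1757481  -0.05810962]
circ [381.5  75.5  39.4] [186. 185. 178.] [0.5601 0.2557] [81.3 35.7 -0.1]
pivot lm 0.19 [397. 269.] [0.6469 0.2737]
tray yaw -0.16260047 pin dist from wall 0.04727249054729169 39
```

Nearly there (~0.06 rad, about 11 mm). Small steps now, watching the force.

Request:
play_rows(steps=[[1, [-0.8, 2.5, 0], -0.014], [1, [-0.8, 2.5, 0], -0.014], [1, [-0.5, 1.5, 0], -0.01], [1, [0, 0, 0], 0]])

```text
t: 39.8
ee_pos: [0.6387, 0.2153, 0.0343]
orientation: [0.05, 0.999, -0.001, 0.0]
force: [0.3, -6.2, 1.6]
grip_width: -0.0
gripper_force: 2.9
```

Request:
play_rows(steps=[[1, [-0.4, 1.5, 0], -0.01], [1, [-0.4, 1.5, 0], -0.01], [1, [0, 0, 0], 0]])

```text
t: 40.1
ee_pos: [0.6399, 0.2181, 0.0343]
orientation: [0.04, 0.999, -0.001, 0.001]
force: [-0.4, -5.4, 1.9]
grip_width: 0.0001
gripper_force: 3.0
```

Request:
play_rows(steps=[[1, [-0.2, 1.2, 0], -0.005], [1, [0, 0, 0], 0]])

```text
t: 40.3
ee_pos: [0.6403, 0.2191, 0.0343]
orientation: [0.038, 0.999, -0.001, 0.001]
force: [0.3, -6.1, 1.6]
grip_width: 0.0002
gripper_force: 3.1
```

Run:
```python
from h import *
s,p=trayfit('w22.png');wall(p,s)
```

```text
t 40.3 tcp [0.6403 0.2191 0.0343] yaw 3.066 j [ 0.16  0.84 -0.86  1.42  0.66  1.18  0.71] F [ 0.33 -6.15  1.56]
tube? [446.  61.] 16239 [0.5595 0.279 ]
tube? [443. 298.] 11421 [0.6382 0.2861]
tau [-1.43 -0.19 -0.04] local tool [ 0.17555632 -0.05875234]
circ [380.5  75.5  33.8] [176. 175. 169.] [0.562  0.2608] [81.3 35.7 -0.2]
circ [392.5 287.5  38.3] [208. 205. 197.] [0.6327 0.2681] [11.3 48.3 -0.1]
tray lm 0.35 [420.  45.] [0.551  0.2968]
tray yaw -0.10331772 pin dist from wall 0.047242826226371354 39
```

Request:
play_rows(steps=[[1, [0, 1, 0], -0.004], [1, [0, 0, 0], 0]])

```text
t: 40.7
ee_pos: [0.6405, 0.2201, 0.0343]
orientation: [0.036, 0.999, -0.001, 0.001]
force: [1.3, -5.9, 2.8]
grip_width: 0.0001
gripper_force: 3.1
```

Request:
play_rows(steps=[[1, [0, 1, 0], -0.004], [1, [0, 0, 0], 0]])

```text
t: 40.9
ee_pos: [0.6407, 0.2211, 0.0344]
orientation: [0.034, 0.999, -0.001, 0.001]
force: [2.5, -6.0, 3.2]
grip_width: 0.0001
gripper_force: 3.0
```

Request:
play_rows(steps=[[1, [0, 1, 0], -0.004], [1, [0, 0, 0], 0]])

```text
t: 41.1
ee_pos: [0.6408, 0.2221, 0.0344]
orientation: [0.032, 0.999, -0.001, 0.001]
force: [2.4, -5.3, 1.4]
grip_width: -0.0003
gripper_force: 2.9
```

Request:
play_rows(steps=[[1, [0, 1, 0], -0.005], [1, [0, 0, 0], 0]])

```text
t: 41.3
ee_pos: [0.641, 0.2231, 0.0344]
orientation: [0.03, 1.0, -0.001, 0.001]
force: [2.6, -5.9, 0.7]
grip_width: -0.0003
gripper_force: 2.9
```

Request:
play_rows(steps=[[1, [0, 1, 0], -0.005], [1, [0, 0, 0], 0]])

```text
t: 41.5
ee_pos: [0.6411, 0.2236, 0.0343]
orientation: [0.027, 1.0, -0.001, 0.001]
force: [1.6, -6.5, 1.8]
grip_width: -0.0001
gripper_force: 3.5
```

Run:
```python
from h import *
s,p=trayfit('w23.png');wall(p,s)
t=snapshot('scene');find(t,None,'stop',.02);find(t,None,'tray',0);find(t,None,'tray_push',.006);cv2.imwrite('pics/s1.png',cv2.resize(t['img'][180:320,270:450,::-1],(720,560),interpolation=2))
```

```text
t 41.5 tcp [0.6411 0.2236 0.0343] yaw 3.087 j [ 0.15  0.85 -0.86  1.41  0.67  1.18  0.72] F [ 1.63 -6.47  1.85]
tube? [446.  61.] 16355 [0.559  0.2815]
tube? [438. 291.] 10442 [0.6348 0.2885]
tube? [493. 368.] 697 [0.6707 0.3139]
tau [-1.59 -0.37 -0.06] local tool [ 0.17480823 -0.05795897]
circ [386.5 288.5  24.6] [208. 205. 197.] [0.6327 0.2703] [10.9 46.2 -0.1]
tray yaw -0.07863828 pin dist from wall 0.0471007907497617 39
stop lm 0.83 [352. 276.] [0.6344 0.3273]
stop lm 0.65 [350. 252.] [0.5431 0.284 ]
tray lm 0.56 [359. 245.] [0.4759 0.2908]
tray lm 0.34 [200. 175.] [ 0.4597 -0.3974]
tray_push lm 0.87 [320. 271.] [0.6588 0.2321]
```

View pics/s1.png

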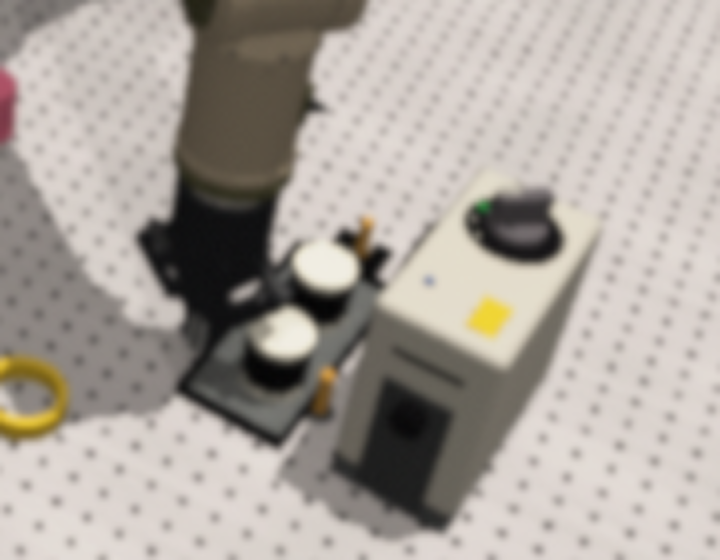

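The stop pin (322,392 in the crop) is practically at the tray's wall and both tubes are standing. The last step yielded only half its travel, so I keep going until the force rises.

Request:
play_rows(steps=[[1, [0, 1, 0], 0], [1, [0, 0, 0], 0]])

```text
t: 42.1
ee_pos: [0.6411, 0.2237, 0.0343]
orientation: [0.028, 1.0, -0.002, 0.001]
force: [1.9, -9.7, 3.2]
grip_width: 0.0002
gripper_force: 4.7
```

Request:
play_rows(steps=[[1, [0, 1, 0], 0], [1, [0, 0, 0], 0]])

```text
t: 42.3
ee_pos: [0.6412, 0.224, 0.0343]
orientation: [0.028, 1.0, -0.003, 0.001]
force: [-0.2, -11.9, 5.3]
grip_width: -0.0004
gripper_force: 5.9
```

Request:
play_rows(steps=[[1, [0, 1, 0], 0], [1, [0, 0, 0], 0]])

```text
t: 42.5
ee_pos: [0.6412, 0.224, 0.0342]
orientation: [0.028, 1.0, -0.003, 0.0]
force: [-1.9, -14.9, 6.6]
grip_width: 0.0003
gripper_force: 7.1
```

Wall is firmly on the stop. Backing off and rising.

Request:
play_rows(steps=[[1, [0, -2, 0], 0], [1, [0, -4, 0], 0], [1, [0, -10, 0], 0], [1, [0, -10, 0], 0], [1, [0, 0, -30], 0], [1, [0, 0, -45], 0], [1, [0, 0, -50], 0], [1, [0, 0, -50], 0], [0, [0, 0, -50], 0], [0, [0, 0, -45], 0]])

```text
t: 43.5
ee_pos: [0.6382, 0.2025, 0.3069]
orientation: [0.026, 1.0, 0.0, 0.001]
force: [1.4, 0.0, -0.4]
grip_width: 0.0283
gripper_force: 0.0
```

Request:
play_rows(steps=[[0, [0, 0, 0], 0.14], [0, [0, 0, 0], 0.14], [0, [0, 0, 0], 0.14], [0, [0, 0, 0], 0.14], [0, [0, 0, 0], 0.14], [0, [0, 0, 0], 0.14], [0, [0, 0, 0], 0.14], [0, [0, 0, 0], 0], [0, [0, 0, 0], 0]])

```text
t: 44.4
ee_pos: [0.6384, 0.2027, 0.304]
orientation: [0.492, 0.871, -0.0, 0.0]
force: [0.2, 0.2, -0.3]
grip_width: 0.0854
gripper_force: 0.0
```

Run:
```python
from h import *
s,p=look('w24.png')
for n,z in [('fan_knob_grip',.197),('pivot',.02),('stop',.02),('tray',0),('tray_fork',.003)]: find(p,s,n,z)
circ(p,s,.058);print(go(.56,.408))
```

```text
t 44.4 tcp [0.6384 0.2027 0.304 ] yaw 2.113 j [ 0.1   0.58 -0.79  1.11  0.4   1.6  -0.05] F [ 0.24  0.15 -0.3 ]
tube? [416.  14.] 1781 [0.7023 0.4138]
tube? [225.  49.] 1900 [0.5529 0.2854]
tube? [491.  83.] 3306 [0.8138 0.4038]
tube? [293.  94.] 1674 [0.6377 0.2844]
tube? [165. 128.] 409 [0.5353 0.1806]
tube? [188. 325.] 4211 [ 0.6807 -0.0438]
tube? [ 43. 308.] 1477 [ 0.5006 -0.1207]
pivot lm 0.88 [164.   7.] [0.4711 0.2893]
pivot lm 0.32 [172.  16.] [0.4817 0.2861]
stop lm 0.65 [315.  63.] [0.645  0.3278]
tray lm 0.71 [171.   9.] [0.4721 0.2922]
tray_fork lm 0.56 [175.  13.] [0.4787 0.2908]
circ [291.5  93.5  24.3] [183. 184. 180.] [0.636 0.284] [70.9 39.5  0. ]
circ [224.5  49.5  25.1] [182. 183. 184.] [0.5532 0.2848] [114.1 -31.1   0. ]
circ [307.5 236.5  24.6] [116. 112. 112.] [0.7448 0.1527] [-97.6  65.5  -0. ]
circ [219.5 314.5  28. ] [157. 153. 153.] [ 0.7081 -0.0038] [-2.131e+02 -4.640e+01 -1.000e-01]
[2.163e+02 3.800e+01 1.000e-01]
```

View pics/w24.png

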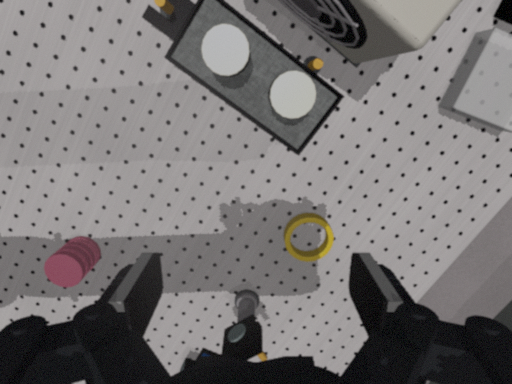

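The tray wall sits at the stop pin (316,65), the fork is on the pivot (165,5), and both tubes stand at (225,50) and (293,95). Moving over the knob.

Request:
play_rows(steps=[[0, [36, 6.3, 0], 0], [0, [36, 6.3, 0], 0], [0, [36, 6.3, 0], 0], [0, [36, 6.3, 0], 0], [0, [36, 6.3, 0], 0], [0, [36, 6.3, 0], 0], [0, [0, 0, 0], 0], [0, [0, 0, 0], 0], [0, [0, 0, 0], 0]])

```text
t: 45.6
ee_pos: [0.5611, 0.4067, 0.304]
orientation: [0.494, 0.869, -0.0, 0.0]
force: [-0.2, -1.3, -0.6]
grip_width: 0.0856
gripper_force: 0.0
```

Run:
```python
from h import *
s,p=look('w25.png')
for n,z in [('fan_knob_grip',.197)]: find(p,s,n,z)
m=outline_of(p,'fan_knob_grip')
for d in m: print(d['p'],d['pixel'],d['pixels'].sum())
x,y=150,60
cv2.imwrite('pics/w25c.png',cv2.resize(p['img'][60:260,130:390,::-1],(780,600),interpolation=2))
```

```text
t 45.6 tcp [0.5611 0.4067 0.304 ] yaw 2.108 j [-0.25  0.64 -0.8   1.02  0.45  1.63 -0.37] F [-0.24 -1.26 -0.57]
tube? [288. 182.] 7792 [0.6101 0.4017]
tube? [340. 279.] 451 [0.7393 0.326 ]
tube? [267. 332.] 9519 [0.7018 0.2052]
fan_knob_grip lm 0.67 [262. 203.] [0.5676 0.4073]
0.76 [264.7, 194.8] 2405
0.7 [284.2, 198.4] 23568
```

View pics/w25c.png

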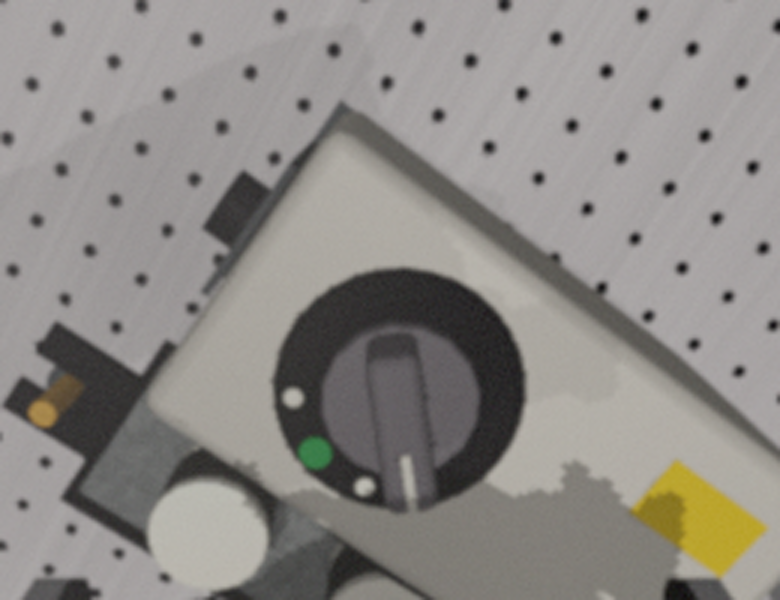

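Crop: knob pointer end at (411,505), green dot (316,453), white dots (364,487) and (293,398), dial centre (399,390). The pointer lies between the first two dots.

Run:
```python
from h import *
s=read_state();p=snapshot('wrist')
W=lambda x,y,z:ray(p,(130+x/3,60+y/3),z,s)[:2]
c=W(399,390,.174);print('dial c',c)
for n,q in [('w1.8',(293,398)),('green',(316,453)),('w.6',(364,487))]:
    d=W(*q,.174)-c;print(n,np.arctan2(d[1],d[0]),np.hypot(*d))
a=W(391,345,.208);b=W(411,502,.208);d=b-a;print('bar mid',(a+b)/2,'len',np.hypot(*d),'ang',np.arctan2(d[1],d[0]))
l=W(404,456,.208);d=b-l;print('line',np.arctan2(d[1],d[0]))
print('yaw',yaw(s),go(*c))
```

```text
dial c [0.56778568 0.40963283]
w1.8 -2.527017430501351 0.028393315136750436
green -1.930109232612574 0.028787113333644726
w.6 -1.3594195428021512 0.029601205409583185
bar mid [0.56639788 0.41141199] len 0.03912099312411309 ang -0.9078890865356166
line -0.8856102135293273
yaw 2.1065167058007344 [-0.6  7.3  0. ]
```

Request:
play_rows(steps=[[0, [0, 0, 0], -0.135], [0.3, [-1.2, 7.2, 20], 0], [0.3, [0, 0, 30], 0], [0.3, [0, 0, 30], 0], [0.3, [0, 0, 8], 0], [0.3, [0, 0, 0], 0], [0.3, [0, 0, 0], 0]], squeeze=40)

```text
t: 46.5
ee_pos: [0.5672, 0.4114, 0.2178]
orientation: [0.434, 0.901, 0.001, 0.0]
force: [0.3, -0.8, 0.7]
grip_width: 0.0597
gripper_force: 0.0
```

Run:
```python
from h import *
s,p=look('w26.png');print(go(.5675,.4103,.214))
cv2.imwrite('pics/w26c.png',cv2.resize(p['img'][84:384,60:460,::-1],(600,450),interpolation=2))
```

```text
t 46.5 tcp [0.5672 0.4114 0.2178] yaw 2.243 j [-0.22  0.7  -0.81  1.15  0.49  1.48 -0.27] F [ 0.33 -0.81  0.72]
tube? [257. 199.] 12145 [0.5819 0.3974]
tube? [230. 348.] 1861 [0.6652 0.2467]
tube? [120. 374.] 515 [0.5912 0.1417]
tube? [391. 374.] 524 [0.8274 0.3288]
[-1.4 -0.7  4.3]
```

View pics/w26c.png

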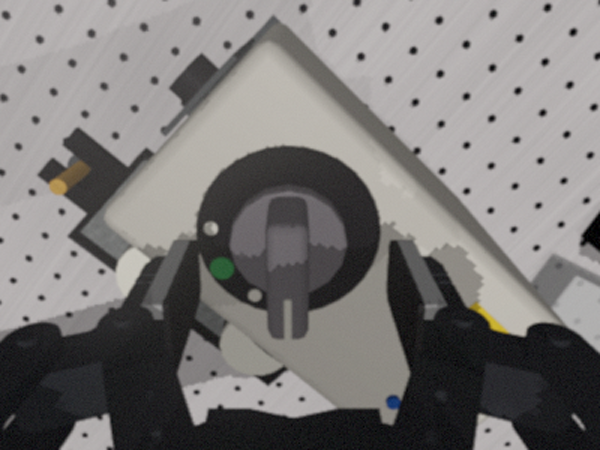

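The knob bar is centred and vertical between the fingers. I've now viewed 16 pictures, over the limit of 14, so from here I'll work from numbers only.

Request:
play_rows(steps=[[0.3, [-1, 0, 4], 0], [1, [0, 0, 0], 0], [1, [0, 0, 0], 0], [1, [0, 0, 0], 0], [1, [0, 0, 0], 0], [1, [0, 0, 0], 0]])

```text
t: 47.15
ee_pos: [0.5664, 0.4099, 0.2126]
orientation: [0.434, 0.901, -0.001, -0.0]
force: [-5.6, -4.5, 4.5]
grip_width: 0.0118
gripper_force: 41.0
```

Run:
```python
from h import *
s=read_state();print(s['ee_pos'],yaw(s),s['grip_width'],s['gripper_force'],s['force'],'turn to green',yaw(s)-(np.pi-1.939))
```

```text
[0.5663629  0.40994405 0.21255398] 2.2441906107453358 0.011752327562275148 40.97456395626068 [-5.60127816 -4.52759027  4.54834436] turn to green 1.0415979571555427
```

Request:
play_rows(steps=[[1, [0, -0.8, -0.5], 0], [1, [0, 0, 0], 0.08], [1, [0, 0, 0], 0.1], [1, [0, 0, 0], 0.1], [1, [0, 0, 0], 0.1], [1, [0, 0, 0], 0.1], [1, [0, 0, 0], 0.1]])

```text
t: 47.85
ee_pos: [0.5668, 0.41, 0.2126]
orientation: [0.675, 0.738, 0.0, 0.0]
force: [-0.7, -1.5, 0.4]
grip_width: 0.0121
gripper_force: 40.2
```

Request:
play_rows(steps=[[1, [0, 0, 0], 0.1], [1, [0, 0, 0], 0.1], [1, [0, 0, 0], 0.1], [1, [0, 0, 0], 0.1], [1, [0, 0, 0], 0.06], [1, [0, 0, 0], 0], [1, [0, 0, 0], 0], [1, [0, 0, 0], 0]])

```text
t: 48.65
ee_pos: [0.5671, 0.4099, 0.2126]
orientation: [0.824, 0.567, 0.0, 0.0]
force: [2.3, 0.5, -1.4]
grip_width: 0.012
gripper_force: 40.1
```

Run:
```python
from h import *
s=read_state();print(s['ee_pos'],yaw(s),s['grip_width'],s['gripper_force'],s['force'],s['wrist_torque'],'turn to green',yaw(s)-(np.pi-1.939))
```

```text
[0.56713506 0.40985379 0.21259518] 1.2048931064296775 0.012000236257852095 40.0507915019989 [ 2.31846864  0.47677746 -1.42796873] [-0.01771605 -0.85465622  0.03112323] turn to green 0.002300452839884448
```

Release, rise and check.

Request:
play_rows(steps=[[0.5, [0, 0, 0], 0], [0.3, [0, 0, 0], 0], [0.3, [0, 0, -10], 0], [0.2, [0, 0, -30], 0], [0.2, [0, 0, -40], 0], [0.2, [0, 0, -20], 0], [0, [0, 0, 0], 0], [0, [0, 0, 0], 0], [0, [0, 0, 0], 0]])

```text
t: 49.55
ee_pos: [0.5663, 0.4098, 0.3114]
orientation: [0.824, 0.566, -0.001, 0.0]
force: [-1.4, -0.1, -0.5]
grip_width: 0.0855
gripper_force: 0.0
```

Run:
```python
from h import *
s,p=look('w27.png')
hsv=cv2.cvtColor(p['img'],cv2.COLOR_RGB2HSV);g=cv2.inRange(hsv,(45,100,40),(85,255,255));n,l,st,c=cv2.connectedComponentsWithStats(g)
for i in range(1,n):
    if st[i,4]>20: d=ray(p,c[i],.174,s)[:2]-[.5675,.4103];print('green',c[i],st[i,4],np.arctan2(d[1],d[0]),np.hypot(*d))
K=np.array([.5675,.4103])
# pointer line: brightest direction on bar top
im=p['img'].astype(int).min(2)
best=[]
for a in np.arange(-3.1,3.1,.02):
    v=[im[tuple(np.round(proj(p,[*(K+r*np.array([np.cos(a),np.sin(a)])),.208],s)[::-1]).astype(int))] for r in (.010,.012,.014,.016)]
    best.append((min(v),a))
print(sorted(best)[-8:])
t=snapshot('top')
for c,A in tubes(t): print(c,A,ray(t,c,.058)[:2].round(3))
for n,z in [('tray',0),('tray_push',.006),('camera_cube',0),('mirror_mount',0),('ball_driver',0),('tape_roll',0)]: find(t,None,n,z,.3)
```

```text
t 49.55 tcp [0.5663 0.4098 0.3114] yaw 1.204 j [-0.34  0.62 -0.62  0.99  0.34  1.63 -1.22] F [-1.36 -0.06 -0.55]
tube? [303. 155.] 9831 [0.6202 0.3917]
tube? [343. 341.] 1704 [0.5873 0.1151]
[(np.int64(99), np.float64(2.1000000000000045)), (np.int64(101), np.float64(-1.979999999999999)), (np.int64(101), np.float64(-1.959999999999999)), (np.int64(101), np.float64(-1.939999999999999)), (np.int64(109), np.float64(-1.859999999999999)), (np.int64(111), np.float64(-1.879999999999999)), (np.int64(112), np.float64(-1.919999999999999)), (np.int64(112), np.float64(-1.899999999999999))]
[109.15503876 104.99224806] 129 [0.841 0.434]
[356.28143713 189.98802395] 167 [ 0.569 -0.393]
[147.34161491 190.40372671] 161 [0.552 0.285]
[351.83236994 217.12716763] 173 [ 0.481 -0.378]
tray lm 0.6 [150. 215.] [0.4759 0.2876]
tray_push lm 0.63 [167. 164.] [0.6538 0.2375]
camera_cube lm 0.87 [283. 139.] [ 0.754  -0.1578]
mirror_mount lm 0.57 [236. 142.] [0.7398 0.0043]
ball_driver lm 0.54 [302. 262.] [ 0.3358 -0.2253]
tape_roll lm 0.67 [196. 132.] [0.7699 0.1443]
```

Request:
play_rows(steps=[[0, [-41, 0, -5], 0], [0, [-41, 0, -5], 0], [0, [-41, 0, -5], 0], [0, [-41, 0, -5], 0], [0, [-41, 0, 0], 0], [0, [-41, 0, 0], 0], [0, [-41, 0, 0], 0], [0, [-41, 0, 0], 0], [0, [0, 0, 0], 0], [0, [0, 0, 0], 0]])

```text
t: 50.95
ee_pos: [0.4489, 0.103, 0.333]
orientation: [0.825, 0.565, 0.0, 0.001]
force: [0.4, 0.8, -0.9]
grip_width: 0.0852
gripper_force: 0.0
```

Run:
```python
from h import *
s,p=look('w28.png');circ(p,s,.058)
t=snapshot('top')
for c,A in tubes(t): print(c,A,ray(t,c,.058)[:2].round(3))
c=snapshot('scene')
for n,z in [('tape_roll',0),('mirror_mount',0),('tube_a_mid',.031),('tray',0),('tray_push',.006)]: find(c,None,n,z,.1)
for n,z in [('stop',.02),('pivot',.02),('tray_fork',.003),('tray_push',.006)]: find(p,s,n,z,.3)
```

```text
t 50.95 tcp [0.4489 0.103  0.333 ] yaw 1.201 j [ 0.28  0.02 -0.58  1.64  0.01  1.48 -0.67] F [ 0.36  0.77 -0.88]
tube? [ 81. 113.] 19274 [0.2749 0.2234]
tube? [262. 197.] 1980 [0.4381 0.0465]
tube? [205. 238.] 2842 [0.345  0.0196]
tube? [315. 324.] 3332 [ 0.4394 -0.1675]
circ [485.5  34.5  33. ] [148. 144. 144.] [0.7337 0.1356] [131.5 254.5   0.3]
[356.33742331 190.07361963] 163 [ 0.569 -0.394]
[351.79310345 217.14367816] 174 [ 0.481 -0.378]
tape_roll lm 0.75 [274. 281.] [0.7675 0.132 ]
mirror_mount lm 0.55 [240. 260.] [0.7549 0.0013]
tube_a_mid lm 0.6 [202. 174.] [ 0.4783 -0.3684]
tube_a_mid lm 0.34 [352. 275.] [0.6395 0.327 ]
tray lm 0.77 [361. 246.] [0.4774 0.2977]
tray_push lm 0.67 [321. 269.] [0.6499 0.2331]
tray_push lm 0.64 [238. 262.] [0.7673 0.0033]
tray_push lm 0.47 [399. 230.] [0.3349 0.3834]
tray_push lm 0.36 [505. 225.] [ 0.754  -0.1415]
```

Run:
```python
from h import *
for n in ('scene','top'):
    p=snapshot(n)
    for X in [(.637,.285,.058),(.552,.285,.058),(.595,.285,.004),(.57,-.394,.058)]:
        q=proj(p,X).round().astype(int);print(n,X,q,p['img'][q[1]-2:q[1]+3,q[0]-2:q[0]+3].reshape(-1,3).mean(0).round())
```

```text
scene (0.637, 0.285, 0.058) [341 262] [238. 234. 222.]
scene (0.552, 0.285, 0.058) [352 245] [237. 234. 221.]
scene (0.595, 0.285, 0.004) [343 266] [228. 224. 210.]
scene (0.57, -0.394, 0.058) [182 177] [236. 233. 220.]
top (0.637, 0.285, 0.058) [149 165] [129. 130. 117.]
top (0.552, 0.285, 0.058) [147 190] [132. 125. 105.]
top (0.595, 0.285, 0.004) [153 181] [107. 101.  84.]
top (0.57, -0.394, 0.058) [356 190] [168. 174. 159.]
```

Both tray caps are still in place in the scene view; the top view there is partly hidden by the arm. Handing in.

```bash
python3 -c "
from station import *
print(close_job())"
```

```text
the job is handed in; nothing more can be done
None
```

I handed the job in: the two heavy tubes stand on the tray, swung against the stop pin with its fork on the pivot; the two light ones stand in the blue tote; and the knob was turned last, to within about 0.03 rad of the green dot. I viewed 16 pictures against the limit of 14, and `close_job` returned no verdict.

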